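# Scan the sample canister, close it, and take off the dust cover

### The job

Take the barcode scanner out of its tray and hold it upright and still for a good second with its window about 5 cm straight above the barcode label on the canister's foot, then stand it back in its tray. Next carry the nested lid set (the inner lid with its dust cover, the outer lid, on it) by the thin central stem onto the open canister, lower it gently until the inner lid is fully seated, and let go. Finally grip the outer lid by its collar and lift it alone straight up and off the stem, leaving the inner lid undisturbed on the canister and everything else on the bench where it stands; finish while still holding the outer lid level in the air, entirely higher than the top of the stem.

Things in the scene. Friction and masses are not known exactly. Their poses are not given: they have to be found in the camera images.
- scanner: Loose barcode scanner, 0.16 kg, upright in its tray. Origin: centre of its underside, the scan window looking straight down (its -z). Grey head 46 x 42 mm (x by y), 0 to 34 mm; above it the black handle, a straight bar 34 mm (x) by 28 mm (y), 34 to 130 mm, small trigger on the -x side at 47 to 73 mm. Grip it from above across the y sides at about 100 mm.
- scanner_tray: Shallow open black tray for the scanner, fixed to the bench, 78 x 72 mm outside, 70 x 64 mm inside, rim 16 mm high; its floor, on which the scanner stands, is 4 mm above its origin (centre of underside). Same yaw as the scanner at the start.
- canister_seat (a point): Centre of the mouth of the open steel canister, at the height of its rim (66 mm above the bench), where the inner lid's flange seats. Canister 96 mm outside diameter, 86 mm inside diameter, fixed to the bench by a square foot plate 110 x 110 x 6 mm. z up.
- barcode_label (a point): Centre of the flat white barcode label, 44 x 32 mm, facing up, 8 mm above the bench on a tongue of the canister's foot plate, 78 mm sideways from the canister's axis (along the canister's -y). z up.
- inner_lid: Loose steel lid, 0.25 kg, on the lid rest at the start. Origin: on its axis at the flange's underside (seats on the canister's rim); z up. Plug 76 mm diameter (tapered to 68), 10 mm down; flange 92 mm, 0 to 5 mm; boss 40 mm, to 20 mm; round stem 16 mm, 20 to 78 mm. With the outer lid on, the stem's top 26 mm (52 to 78) stands out of the collar; lifting the stem lifts both lids.
- outer_lid: Loose aluminium cap (dust cover), 0.16 kg, lying loosely on the inner lid's boss, lifts off upwards. Origin: on its axis at the skirt's lower edge (2 mm above the inner lid's origin when nested); z up. Skirt 106 mm outside, 100 inside, 0 to 18 mm; flat top to 22 mm; round collar around the stem 34 mm outside, 24 inside, 22 to 50 mm. 60 mm up the collar is off the stem, 76 mm up the whole lid.
- lid_rest: Round rest fixed to the bench, 110 mm diameter foot 6 mm thick with a ring of 90 mm outside and 84 mm inside diameter up to 24 mm; the inner lid's flange lies on the ring at the start. Origin: centre of its underside.
- check_weight: Bystander, loose, to be left alone: brass check weight, 34 mm diameter, 50 mm high. Origin: centre of its underside.
- block_case: Bystander, loose, to be left alone: closed wooden gauge-block case, 90 x 55 x 28 mm. Origin: centre of its underside.
- tape_roll: Bystander, loose, to be left alone: white roll of tape lying flat, 76 mm diameter, 22 mm high. Origin: centre of its underside.
- sample_jar: Bystander, loose, to be left alone: closed jar, 52 mm diameter, 65 mm high. Origin: centre of its underside.
- pen_pot: Bystander, loose, to be left alone: open grey pot, 64 mm diameter, 85 mm high. Origin: centre of its underside.
Things that resemble listed ones, but are neither listed nor needed, are in the scene too. What is shaped like the scanner but blue, green or yellow is not meant.

How it is judged:
On the way, in this order (a step that is already met when the one before it is completed fails the run):
1. the scanner is held still and upright, its window 25 to 90 mm above the label and within 18 mm of its centre sideways (horizontal distance between scanner and barcode_label below 0.018 m and z of scanner in the frame of barcode_label between 0.025 and 0.09 m and angle between scanner's own z axis and vertical below 0.2 rad and linear speed of scanner below 0.02 m/s and angular speed of scanner below 0.2 rad/s and contact force between the fingers and scanner above 0.5 N), for 0.7 s.
2. the scanner stands upright in its tray again, let go (horizontal distance between scanner and scanner_tray below 0.02 m and z of scanner in the frame of scanner_tray below 0.008 m and angle between scanner's own z axis and vertical below 0.06 rad and contact force between the fingers and scanner below 0.1 N), for 0.2 s.
3. the inner lid is seated on the canister with the outer lid still nested on it, both let go (horizontal distance between inner_lid and canister_seat below 0.008 m and z of inner_lid in the frame of canister_seat between -0.004 and 0.003 m and angle between inner_lid's own z axis and vertical below 0.05 rad and z of outer_lid in the frame of inner_lid below 0.006 m and contact force between the fingers and inner_lid below 0.1 N and contact force between the fingers and outer_lid below 0.1 N), for 0.2 s.
At the end, for the whole second after the job is handed in: Scanner upright in its tray (20 mm). Inner lid untouched on the canister: within 8 mm of centre, 3 mm of the rim, tilt under 0.05 rad. Outer lid held still by the fingers, level within 0.2 rad, lower edge above the stem's top (over 78 mm up on the inner lid), clear of it (all of step 2 and horizontal distance between inner_lid and canister_seat below 0.008 m and z of inner_lid in the frame of canister_seat between -0.004 and 0.003 m and angle between inner_lid's own z axis and vertical below 0.05 rad and contact force between each of the fingers, outer_lid and inner_lid below 0.1 N and z of outer_lid in the frame of inner_lid above 0.078 m and angle between outer_lid's own z axis and vertical below 0.2 rad and contact force between the fingers and outer_lid above 0.5 N and linear speed of outer_lid below 0.03 m/s and linear speed of inner_lid below 0.02 m/s); the arm keeps its last pose, push and grip.
It fails at once if the outer lid is taken off the inner lid (more than 8 mm up) while the inner lid is not seated on the canister (over 5 mm off the rim or 10 mm off centre, or tilted over 0.1 rad) (z of outer_lid in the frame of inner_lid above 0.01 m and (z of inner_lid in the frame of canister_seat above 0.005 m or horizontal distance between inner_lid and canister_seat above 0.01 m or angle between inner_lid's own z axis and vertical above 0.1 rad)).
It fails at once if the lid set is dropped or slammed onto the canister (faster than 0.3 m/s within 30 mm of its seat) (distance between inner_lid and canister_seat below 0.03 m and linear speed of inner_lid above 0.3 m/s).
It fails at once if a bystander is moved more than 30 mm or knocked over (distance of any of check_weight, block_case, tape_roll, sample_jar, pen_pot from where it was at the start of the episode above 0.03 m or angle between any of check_weight, block_case, tape_roll, sample_jar, pen_pot's own z axis and vertical above 0.3 rad).
It also fails if it takes over 72 s, if anything falls off the work surface, if the arm or the gripper's body presses on something with over 40 N, if the wrist force passes 120 N, or if a joint passes its speed limit or range.

### The arm

A 6-joint arm with a two-finger parallel gripper is mounted at the origin on the work surface. World frame = base frame: x ahead of the robot, y to its left, z up, the work surface at z = 0. Lengths are in m, angles in rad, forces in N, time in s.
With the tool pointing down it reaches from about 0.375 to 0.975 m from the base axis. Payload 3.8 kg.
Tool frame: the origin (TCP) lies on the centre line of the jaws, within the pads' length; the fingertips stand 22 mm ahead of it and the grasp point (between the pads) lies 3 mm ahead of it; x points along the fingers, y is the direction in which the jaws open and shut, and the axes are right-handed (so a half turn about x gives the same grasp; the last joint's range is limited). The gripper opens to 85 mm and grips with 20 to 120 N. Pads are 22 mm wide; open, the fingers measure 114 mm over their backs; the gripper's body (76 mm by 85 mm) begins 54 mm behind the grasp point. The pads swing forward as they close: fully open they stand 13 mm farther back than shut.
Start: joints at [-0.037, 0.264, 1.604, -0, 1.274, -0.037], TCP at [0.675, -0, 0.253] pointing down, gripper open.
Joint ranges: [-2.63, 2.63], [-0.94, 2.18], [0.31, 2.57], [-1.31, 4.45], [0, 2.66], [-2.55, 2.55]. Speed limits (rad/s): [2.57, 2.57, 3.14, 3.14, 3.14, 3.14].

### API

Orientations are given as a rotation vector (axis times angle).
In Python, from workcell import monitor, eyes, finish_job gives the robot as it stands. The module is installed in compiled form; this text tells all that it offers.
- The arm moves only by the tool play_rows, never from a script. Its argument "deltas" is a list of rows, each an object of numbers: "wx", "wy", "wz": the turn, a rotation vector about the world's x, y, z in degrees; "x", "y", "z": the shift along the world's x, y, z in mm; "fingers": the closure, from -1 (fully open) to 1 (shut), so that 0 is half open. A call has 1 to 20 rows; each row is the pose to reach, as a shift and turn from the pose commanded when the call began; what a row does not reach only later rows make up. A row lasts 1/8 s, in which the tool goes at most 62.5 mm and 10.7 degrees, less where a joint would pass 70% of its speed; a pose out of reach is approached as far as the arm can. A call with a gripper value outside its range is refused whole. The fingers move at their own pace and stop on an object; "grip_force" is the grip in N (left out, the last holds). Time passes only in rows, so rows that repeat a pose let the fingers close. It gives the time, the measured TCP pose, the force and the opening at its end, in the units of the state.
- monitor.read_state(): the state, without advancing time (a new reading comes with each control period).
- eyes.read_camera(name): name is "scene" or "side" or "wrist"; returns a dict with "frame" (384x512x3 uint8, red, green, blue), "depth" (384x512 float32, m along the optical axis (not along the pixel's ray), 0 where there is no reading), "K" (3x3 intrinsics, pixels), "view" (4x4, takes a point from world to camera coordinates); the wrist camera has in their place "tool_from_camera" (4x4, takes a point from camera to tool coordinates, whose origin is the TCP and whose axes are the tool frame's). Camera axes: x right, y down, z forward; pixel columns grow to the right and rows downward; lengths in m; the calibration is good to about 2 mm. A picture is of the moment at which its call begins: read the wrist's pose just before it.
- finish_job(): hands the job in, once; it reports no verdict.
The state is a dict: "time": time; "q": joint angles; "joint_vel": joint speeds; "joint_torque": joint torques, N m; "tool_pos": TCP position; "tcp_rot": TCP orientation; "wrist_force": force on the tool from outside, world axes, zero at the start; "torque": the same for the moment, N m; "width": opening from 0.0 (shut) to 1.0 (fully open).
Only numpy, scipy, OpenCV 4.12 (cv2) and the standard library are available. Lean on these libraries where they do the work, as an engineer would, in place of code of your own. Each camera call takes 0.05 s, during which the arm holds its last target.

## Working session

There is one attempt and no reset: what is moved stays moved. The work goes in short steps, Python scripts to look and compute and a tool call to move; the robot and the scene stay as the last step left them, time stands still between calls to the robot, and variables do not carry over. Pictures are saved under pics/ and viewed, and the job is handed in when it is done.

Besides the shell and the picture viewer there is one more tool, called after "Call:" in YAML: its name, and indented under it one key for each argument. play_rows: Moves the arm, as the interface text tells. Its arguments: {"type":"object","properties":{"deltas":{"type":"array"},"grip_force":{"type":"number"}},"required":["deltas"]}

```bash
mkdir -p pics; cat > h.py <<'E'
import numpy as np, cv2
from workcell import monitor, eyes, finish_job
from scipy.spatial.transform import Rotation as R
def grab(n):
    s=monitor.read_state(); c=eyes.read_camera(n)
    if n=='wrist':
        T=np.eye(4);T[:3,:3]=R.from_rotvec(s['tcp_rot']).as_matrix();T[:3,3]=s['tool_pos']
        c['c2w']=T@c['tool_from_camera']
    else: c['c2w']=np.linalg.inv(c['view'])
    np.savez(''+n+'.npz',**{k:np.asarray(v) for k,v in c.items()})
    return c
def load(n): return np.load(''+n+'.npz')
def cloud(c):
    d=c['depth'];K=c['K'];v,u=np.mgrid[:d.shape[0],:d.shape[1]]
    p=np.stack([(u-K[0,2])/K[0,0]*d,(v-K[1,2])/K[1,1]*d,d],-1)
    w=p@c['c2w'][:3,:3].T+c['c2w'][:3,3]; w[d==0]=np.nan
    return w
def save(img,fn,s=1,crop=None):
    if crop: u0,v0,u1,v1=crop; img=img[v0:v1,u0:u1]
    img=cv2.resize(img[...,::-1],None,fx=s,fy=s,interpolation=cv2.INTER_CUBIC); cv2.imwrite('pics/'+fn,img)
E
python3 - <<'E'
from h import *
print(monitor.read_state())
for n in ['scene','side','wrist']:
    c=grab(n); save(c['frame'],n+'0.png',1.5); print(n,c['c2w'].round(3).tolist(),c['K'][0])
E
```

```text
{'time': 0.0, 'q': array([-3.68909443e-02,  2.64795423e-01,  1.60535978e+00, -1.36732622e-05,
        1.27371385e+00, -3.69456183e-02]), 'joint_vel': array([-1.20199802e-05, -1.55144735e-03, -1.60911573e-04, -1.57171770e-03,
        8.51920463e-04, -2.47861445e-04]), 'joint_torque': array([ 6.10465631e-04, -5.15121067e+01, -3.67308676e+01, -4.07824507e-05,
        1.31324201e-02,  1.46811578e-05]), 'tool_pos': array([6.74320575e-01, 2.50781591e-05, 2.51941176e-01]), 'tcp_rot': array([ 1.20813197,  1.21095497, -1.21079816]), 'wrist_force': array([ 0.14274213,  0.20912158, -0.13003892]), 'torque': array([-0.0127406 , -0.01660202, -0.00260227]), 'width': 1.0001035401818426}
scene [[0.65, 0.466, -0.601, 1.075], [0.76, -0.408, 0.505, -0.425], [-0.01, -0.785, -0.619, 0.577], [0.0, 0.0, 0.0, 1.0]] [355.90904281   0.         251.36832868]
side [[0.806, -0.389, 0.447, 0.111], [-0.593, -0.529, 0.608, -0.6], [0.0, -0.754, -0.656, 0.756], [0.0, 0.0, 0.0, 1.0]] [433.36892345   0.         250.55864704]
wrist [[1.0, 0.0, -0.002, 0.675], [-0.0, -0.956, -0.294, 0.075], [-0.002, 0.294, -0.956, 0.373], [0.0, 0.0, 0.0, 1.0]] [325.19919333   0.         260.23578325]
```

View pics/scene0.png

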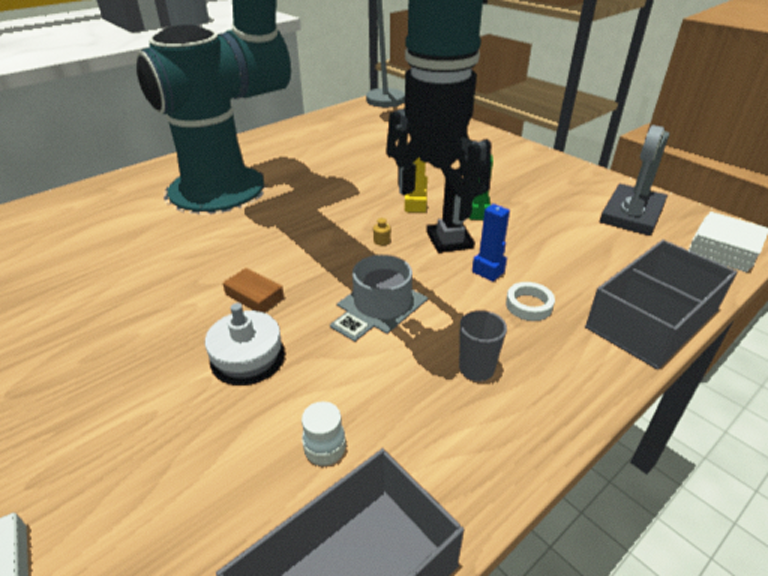

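View pics/side0.png

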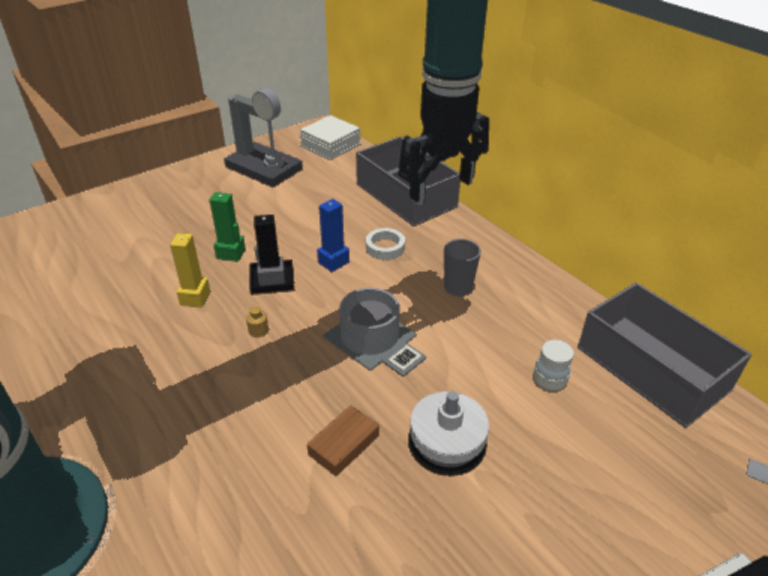

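View pics/wrist0.png

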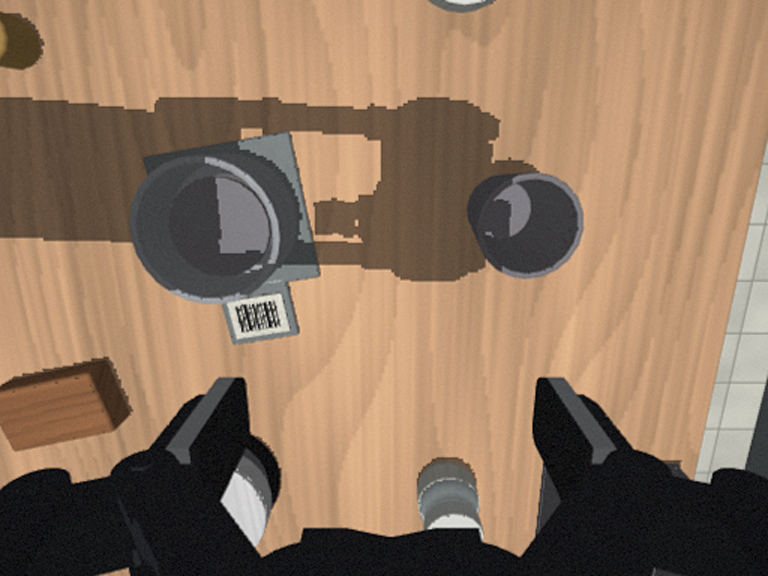

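```bash
cat > m.py <<'E'
from h import *
from scipy.optimize import least_squares
def circ(p):
    f=lambda q:np.hypot(p[:,0]-q[0],p[:,1]-q[1])-q[2]
    r=least_squares(f,[*p[:,:2].mean(0),.04],loss='soft_l1',f_scale=.002); return r.x.round(4),np.median(abs(r.fun)).round(4)
def box(w,crop,zl,zh):
    u0,v0,u1,v1=crop; p=w[v0:v1,u0:u1].reshape(-1,3); return p[(p[:,2]>zl)&(p[:,2]<zh)]
E
python3 - <<'E'
from m import *
for n in ['scene','side','wrist']:
    c=load(n); w=cloud(c)
    def at(x,y): x,y=int(x/1.5),int(y/1.5); return np.nanmedian(w[y-1:y+2,x-1:x+2].reshape(-1,3),0).round(4)
    if n=='scene':
        print('label',at(352,323)); print('bench',at(300,260))
        can=(230,165,280,225); lid=(135,195,190,255); sc=(285,140,320,170)
        
    if n=='side':
        print('label',at(405,358)); print('bench',at(300,400))
        can=(220,188,275,250); lid=(270,255,330,320); sc=(165,140,198,197)
    if n=='wrist':
        print('label',at(262,315)); print('bench',at(380,400)); can=(85,95,200,205); lid=None
    p=box(w,can,.062,.072); print(n,'can',len(p),circ(p))
    if lid:
        for zl,zh in [(.040,.05),(.06,.073),(.08,.1),(.099,.12)]:
            p=box(w,lid,zl,zh); 
            if len(p)>5: print('lid',zl,len(p),p[:,2].max(),p.mean(0).round(4),circ(p))
        p=box(w,sc,-.1,.3);
        for zl,zh in [(.002,.014),(.014,.02),(.02,.036),(.036,.042),(.045,.12),(.128,.15)]:
            q=p[(p[:,2]>zl)&(p[:,2]<zh)]
            if len(q)>8: print('sc',zl,len(q),q.mean(0).round(4),q.min(0).round(4),q.max(0).round(4),cv2.minAreaRect((q[:,:2]*1000).astype(np.float32)))
E
```

```text
label [ 0.5706 -0.0553  0.0082]
bench [ 0.3648 -0.0139 -0.0008]
scene can 212 (array([0.5587, 0.0195, 0.0454]), np.float64(0.0011))
lid 0.04 1132 0.04997460194182568 [ 0.5319 -0.2189  0.0471] (array([ 0.5216, -0.2141,  0.0415]), np.float64(0.0082))
lid 0.06 95 0.07292665930182973 [ 0.5302 -0.2181  0.0672] (array([ 0.5237, -0.215 ,  0.0142]), np.float64(0.0008))
lid 0.08 62 0.09953187162789429 [ 0.5268 -0.2161  0.0902] (array([ 0.5216, -0.2141,  0.0076]), np.float64(0.0004))
lid 0.099 31 0.1035926124265194 [ 0.5226 -0.2145  0.1013] (array([ 0.5221, -0.2138,  0.0055]), np.float64(0.0012))
sc 0.002 236 [0.5104 0.2394 0.0079] [0.408  0.1928 0.002 ] [0.5587 0.3412 0.014 ] ((491.2613830566406, 259.48443603515625), (101.74736785888672, 138.0424041748047), 39.70985412597656)
sc 0.014 122 [0.5075 0.2412 0.016 ] [0.4501 0.1926 0.014 ] [0.552  0.3397 0.0199] ((501.6931457519531, 267.08245849609375), (115.14311981201172, 103.9530258178711), 60.95477294921875)
sc 0.02 101 [0.5127 0.235  0.0282] [0.4744 0.2086 0.02  ] [0.5976 0.34   0.036 ] ((513.4292602539062, 249.78866577148438), (76.76026153564
[... 1540 characters left out ...]
4844)
sc 0.036 80 [0.4922 0.2314 0.0382] [0.4667 0.2147 0.036 ] [0.5204 0.2596 0.0419] ((493.67266845703125, 238.5255889892578), (40.64073181152344, 45.040496826171875), 60.638893127441406)
sc 0.045 344 [0.4896 0.2316 0.0825] [0.4731 0.2203 0.0452] [0.5166 0.2532 0.12  ] ((492.89007568359375, 236.24301147460938), (27.380815505981445, 42.8498420715332), 78.44723510742188)
sc 0.128 106 [0.4942 0.2387 0.133 ] [0.4753 0.2211 0.1281] [0.5138 0.2589 0.1375] ((495.3250732421875, 241.32534790039062), (31.573772430419922, 32.60458755493164), 61.102378845214844)
label [ 0.5716 -0.0567  0.0082]
bench [ 6.650e-01 -1.354e-01  3.000e-04]
wrist can 1756 (array([0.5571, 0.0197, 0.0451]), np.float64(0.0013))
```

```bash
python3 - <<'E'
from h import *
save(load('side')['frame'],'s1.png',8,(155,130,235,200))
save(load('side')['frame'],'s2.png',6,(215,185,335,280))
E
```

```text
(no output)
```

View pics/s1.png

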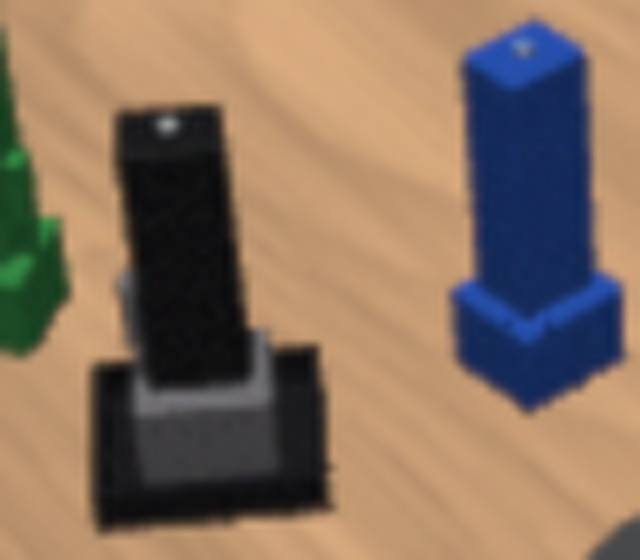

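```bash
python3 - <<'E'
from m import *
print(load('wrist')['tool_from_camera'].round(4).tolist())
for n in ['scene','side']:
    c=load(n); w=cloud(c); hsv=cv2.cvtColor(c['frame'],cv2.COLOR_RGB2HSV)
    for nm,lo,hi in [('blue',105,130),('green',50,80),('yellow',24,32)]:
        m=(hsv[...,0]>lo)&(hsv[...,0]<hi)&(hsv[...,1]>150)&(w[...,2]>.0)&(w[...,2]<.15)&(w[...,0]>.3)&(w[...,0]<.9)&(abs(w[...,1])<.45)
        p=w[m]; print(n,nm,len(p)); 
        if len(p)>5: q=p[p[:,2]>.11]; print(p.min(0).round(3),p.max(0).round(3), q.min(0).round(3) if len(q) else '',q.max(0).round(3) if len(q) else '')
c=load('side');w=cloud(c)
for nm,x,y in [('weight',257,312),('weight2',258,322),('case',342,435),('tape',386,235),('jar',555,352),('pot',461,250),('indicator',270,155)]:
    print(nm,w[int(y/1.5),int(x/1.5)].round(3))
E
```

```text
[[0.0003, -0.2936, 0.9559, -0.1206], [1.0, -0.0004, -0.0005, 0.0006], [0.0005, 0.9559, 0.2936, -0.0751], [0.0, 0.0, 0.0, 1.0]]
scene blue 760
[ 0.494 -0.264  0.003] [0.644 0.236 0.131] [0.504 0.202 0.11 ] [0.638 0.228 0.131]
scene green 152
[ 0.47  -0.264  0.004] [0.525 0.368 0.13 ] [0.492 0.352 0.128] [0.493 0.353 0.13 ]
scene yellow 304
[0.358 0.248 0.002] [0.397 0.303 0.119] [0.373 0.264 0.111] [0.383 0.276 0.119]
side blue 627
[0.589 0.192 0.005] [0.635 0.232 0.132] [0.595 0.2   0.11 ] [0.627 0.23  0.132]
side green 567
[0.444 0.324 0.008] [0.492 0.365 0.133] [0.453 0.333 0.11 ] [0.485 0.365 0.133]
side yellow 3
weight [0.412 0.133 0.047]
weight2 [0.41  0.128 0.032]
case [ 0.395 -0.137  0.03 ]
tape [0.735 0.217 0.014]
jar [ 0.717 -0.221  0.066]
pot [0.77  0.046 0.066]
indicator [0.681 0.567 0.048]
```

Call:
play_rows:
  deltas:
    - {"x":-60,"y":80,"wz":10,"fingers":-1}
    - {"x":-120,"y":160,"wz":20,"fingers":-1}
    - {"x":-178,"y":241,"wz":30,"fingers":-1}
    - {"x":-178,"y":241,"wz":40,"fingers":-1}
    - {"x":-178,"y":241,"wz":50,"fingers":-1}
    - {"x":-178,"y":241,"wz":61,"fingers":-1}
    - {"x":-178,"y":241,"wz":61,"fingers":-1}
    - {"x":-178,"y":241,"wz":61,"fingers":-1}

```text
schema error: expected keys wx, wy, wz, x, y, z, fingers
```

```bash
python3 - <<'E'
from m import *
c=grab('wrist'); save(c['frame'],'w1.png',1.5); w=cloud(c)
s=monitor.read_state(); print(s['tool_pos'],s['tcp_rot'],s['q'])
for nm,p in [('top',box(w,(150,80,370,300),.125,.145))]:
    print(len(p),p.mean(0),cv2.minAreaRect((p[:,:2]*1000).astype(np.float32)))
E
```

```text
[6.74540011e-01 2.51037455e-05 2.52399454e-01] [ 1.20854536  1.21036408 -1.21026489] [-3.68965060e-02  2.64467766e-01  1.60492010e+00  2.44344023e-05
  1.27370724e+00 -3.69069200e-02]
0 [nan nan nan] ((0.0, 0.0), (0.0, 0.0), 0.0)<stdin>:5: RuntimeWarning: Mean of empty slice.
  ret = um.true_divide(
```

View pics/w1.png

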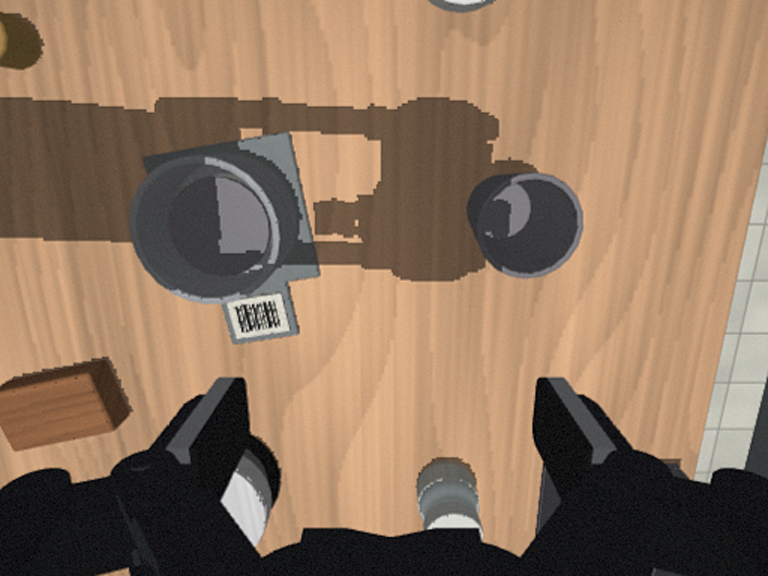

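The move was refused: every key is needed in each row.

Call:
play_rows:
  deltas:
    - {"wx":0,"wy":0,"wz":10,"x":-60,"y":80,"z":0,"fingers":-1}
    - {"wx":0,"wy":0,"wz":20,"x":-120,"y":160,"z":0,"fingers":-1}
    - {"wx":0,"wy":0,"wz":30,"x":-178,"y":241,"z":0,"fingers":-1}
    - {"wx":0,"wy":0,"wz":40,"x":-178,"y":241,"z":0,"fingers":-1}
    - {"wx":0,"wy":0,"wz":50,"x":-178,"y":241,"z":0,"fingers":-1}
    - {"wx":0,"wy":0,"wz":61,"x":-178,"y":241,"z":0,"fingers":-1}
    - {"wx":0,"wy":0,"wz":61,"x":-178,"y":241,"z":0,"fingers":-1}
    - {"wx":0,"wy":0,"wz":61,"x":-178,"y":241,"z":0,"fingers":-1}

```text
time: 1.2
tool_pos: [0.4972, 0.2407, 0.2532]
tcp_rot: [0.399, 1.534, -0.4]
wrist_force: [0.3, -1.1, -0.8]
width: 1.0
```

```bash
python3 - <<'E'
from m import *
c=grab('wrist'); save(c['frame'],'w2.png',1.5); w=cloud(c)
s=monitor.read_state(); print(s['tool_pos'],R.from_rotvec(s['tcp_rot']).as_matrix().round(3),s['q'])
for nm,p in [('top',box(w,(150,80,370,300),.125,.145))]:
    print(len(p),p.mean(0),cv2.minAreaRect((p[:,:2]*1000).astype(np.float32)))
E
```

```text
[0.49733554 0.24048297 0.25317777] [[-0.     0.488  0.873]
 [-0.     0.873 -0.488]
 [-1.    -0.    -0.   ]] [ 4.05354602e-01  3.25783896e-02  1.86794315e+00 -8.67838148e-05
  1.24124771e+00 -6.55856801e-01]
1838 [0.49575013 0.25811396 0.13267549] ((510.18145751953125, 262.8034973144531), (78.89469909667969, 188.3316192626953), 47.863346099853516)
```

View pics/w2.png

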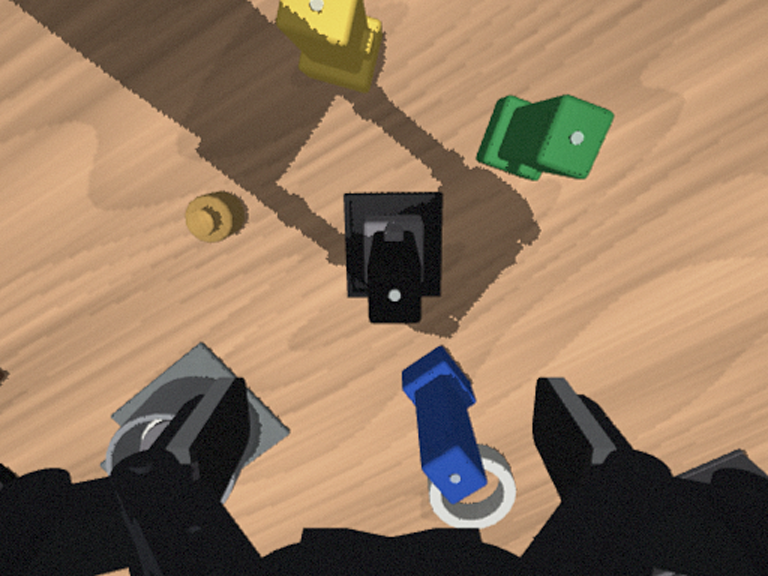

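```bash
python3 - <<'E'
from m import *
c=load('wrist'); w=cloud(c); save(c['frame'],'w2c.png',7,(215,120,310,220))
p=box(w,(235,165,290,218),.12,.145); print(len(p),p.mean(0),cv2.minAreaRect((p[:,:2]*1000).astype(np.float32)))
t=box(w,(222,120,300,205),.010,.0185); print('tray',len(t),t.mean(0),cv2.minAreaRect((t[:,:2]*1000).astype(np.float32)))
print(w[197,263])
E
```

```text
1561 [0.49706546 0.24328967 0.13317553] ((498.60577392578125, 242.31985473632812), (27.567968368530273, 33.69575119018555), 61.10426330566406)
tray 936 [0.49161086 0.24628173 0.01553803] ((499.188720703125, 242.32958984375), (72.10354614257812, 78.11214447021484), 61.41935348510742)
[0.49935542 0.24223833 0.1348931 ]
```

View pics/w2c.png

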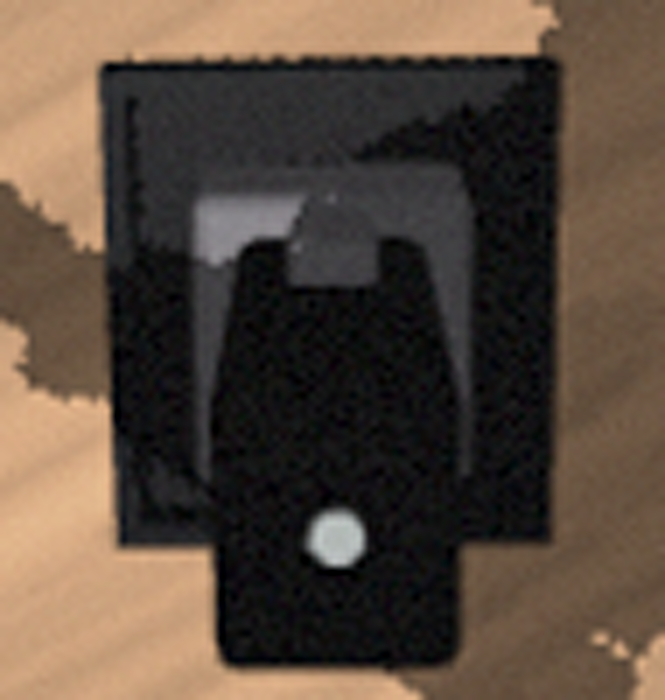

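Call:
play_rows:
  deltas:
    - {"wx":0,"wy":0,"wz":0,"x":1.5,"y":1.5,"z":-50,"fingers":-1}
    - {"wx":0,"wy":0,"wz":0,"x":1.5,"y":1.5,"z":-90,"fingers":-1}
    - {"wx":0,"wy":0,"wz":0,"x":1.5,"y":1.5,"z":-125,"fingers":-1}
    - {"wx":0,"wy":0,"wz":0,"x":1.5,"y":1.5,"z":-146,"fingers":-1}
    - {"wx":0,"wy":0,"wz":0,"x":1.5,"y":1.5,"z":-146,"fingers":-1}
    - {"wx":0,"wy":0,"wz":0,"x":1.5,"y":1.5,"z":-146,"fingers":1}
    - {"wx":0,"wy":0,"wz":0,"x":1.5,"y":1.5,"z":-146,"fingers":1}
    - {"wx":0,"wy":0,"wz":0,"x":1.5,"y":1.5,"z":-146,"fingers":1}
    - {"wx":0,"wy":0,"wz":0,"x":1.5,"y":1.5,"z":-146,"fingers":1}
    - {"wx":0,"wy":0,"wz":0,"x":1.5,"y":1.5,"z":-146,"fingers":1}
    - {"wx":0,"wy":0,"wz":0,"x":1.5,"y":1.5,"z":-146,"fingers":1}
  grip_force: 45

```text
time: 2.62
tool_pos: [0.4991, 0.2426, 0.1085]
tcp_rot: [0.397, 1.533, -0.396]
wrist_force: [-1.2, -1.3, 5.6]
width: 0.32
```

```bash
python3 - <<'E'
from m import *
s=monitor.read_state(); print(s['time'],s['tool_pos'],s['width'],s['wrist_force'])
c=grab('side'); save(c['frame'],'s3.png',4,(130,90,260,220))
E
```

```text
2.625 [0.49912335 0.2426289  0.10845839] 0.3198213646855319 [-1.16748857 -1.28311341  5.5939647 ]
```

View pics/s3.png

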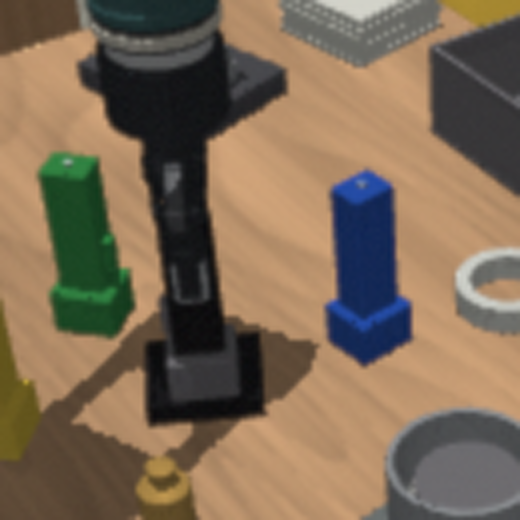

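Call:
play_rows:
  deltas:
    - {"wx":0,"wy":0,"wz":0,"x":0,"y":0,"z":20,"fingers":1}
    - {"wx":0,"wy":0,"wz":0,"x":0,"y":0,"z":60,"fingers":1}
    - {"wx":0,"wy":0,"wz":0,"x":0,"y":0,"z":105,"fingers":1}
    - {"wx":0,"wy":0,"wz":4,"x":5,"y":-20,"z":135,"fingers":1}
    - {"wx":0,"wy":0,"wz":10,"x":15,"y":-60,"z":140,"fingers":1}
    - {"wx":0,"wy":0,"wz":18,"x":26,"y":-105,"z":140,"fingers":1}
    - {"wx":0,"wy":0,"wz":26,"x":37,"y":-155,"z":140,"fingers":1}
    - {"wx":0,"wy":0,"wz":33,"x":49,"y":-205,"z":140,"fingers":1}
    - {"wx":0,"wy":0,"wz":37,"x":60,"y":-250,"z":140,"fingers":1}
    - {"wx":0,"wy":0,"wz":39.5,"x":69,"y":-285,"z":140,"fingers":1}
    - {"wx":0,"wy":0,"wz":39.5,"x":72,"y":-299,"z":140,"fingers":1}
    - {"wx":0,"wy":0,"wz":39.5,"x":72,"y":-299,"z":140,"fingers":1}
    - {"wx":0,"wy":0,"wz":39.5,"x":72,"y":-299,"z":140,"fingers":1}

```text
time: 4.3
tool_pos: [0.5701, -0.0553, 0.2469]
tcp_rot: [-0.144, 1.567, 0.145]
wrist_force: [-0.3, -0.3, -2.3]
width: 0.324
```

```bash
python3 - <<'E'
from m import *
s=monitor.read_state(); print(s['time'],s['tool_pos'],s['width'],s['wrist_force'])
c=grab('side'); save(c['frame'],'s4.png',3.5,(200,100,340,270))
c=grab('wrist'); save(c['frame'],'w4.png',1.5)
c=grab('scene'); save(c['frame'],'c4.png',4,(190,100,320,240))
E
```

```text
4.3 [ 0.57009717 -0.05528961  0.24692845] 0.32409696651512615 [-0.31428203 -0.31720536 -2.33355696]
```

View pics/s4.png

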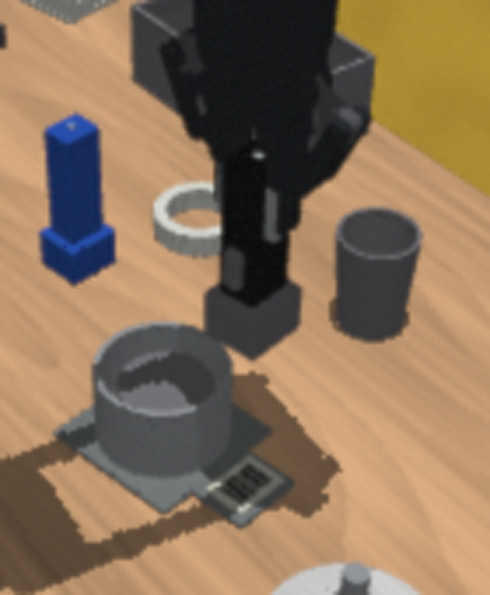

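View pics/w4.png

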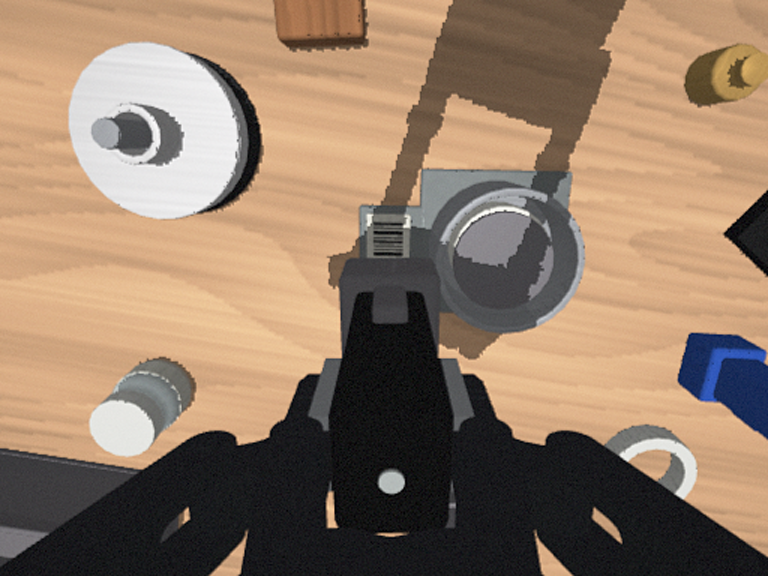

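View pics/c4.png

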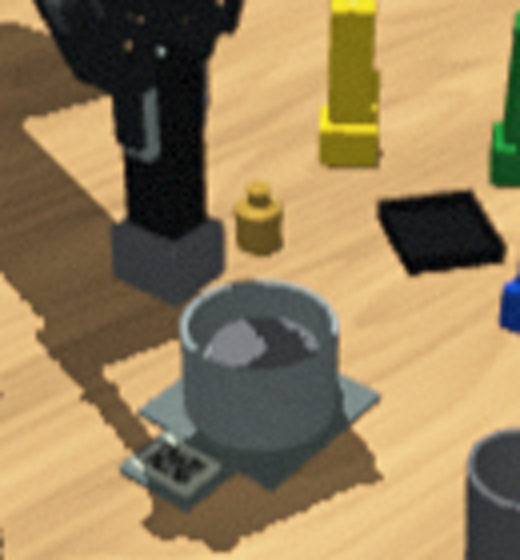

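Call:
play_rows:
  deltas:
    - {"wx":0,"wy":0,"wz":0,"x":1,"y":-2,"z":-25,"fingers":1}
    - {"wx":0,"wy":0,"wz":0,"x":1,"y":-2,"z":-50,"fingers":1}
    - {"wx":0,"wy":0,"wz":0,"x":1,"y":-2,"z":-70,"fingers":1}
    - {"wx":0,"wy":0,"wz":0,"x":1,"y":-2,"z":-80,"fingers":1}
    - {"wx":0,"wy":0,"wz":0,"x":1,"y":-2,"z":-80,"fingers":1}
    - {"wx":0,"wy":0,"wz":0,"x":1,"y":-2,"z":-80,"fingers":1}
    - {"wx":0,"wy":0,"wz":0,"x":1,"y":-2,"z":-80,"fingers":1}
    - {"wx":0,"wy":0,"wz":0,"x":1,"y":-2,"z":-80,"fingers":1}
    - {"wx":0,"wy":0,"wz":0,"x":1,"y":-2,"z":-80,"fingers":1}
    - {"wx":0,"wy":0,"wz":0,"x":1,"y":-2,"z":-80,"fingers":1}
    - {"wx":0,"wy":0,"wz":0,"x":1,"y":-2,"z":-80,"fingers":1}
    - {"wx":0,"wy":0,"wz":0,"x":1,"y":-2,"z":-80,"fingers":1}
    - {"wx":0,"wy":0,"wz":0,"x":1,"y":-2,"z":-80,"fingers":1}
    - {"wx":0,"wy":0,"wz":0,"x":1,"y":-2,"z":-80,"fingers":1}
    - {"wx":0,"wy":0,"wz":0,"x":1,"y":-2,"z":-80,"fingers":1}

```text
time: 6.32
tool_pos: [0.5715, -0.0585, 0.1672]
tcp_rot: [-0.144, 1.566, 0.144]
wrist_force: [-0.2, -0.3, -1.5]
width: 0.329
```

```bash
python3 - <<'E'
from m import *
s=monitor.read_state(); print(s['time'],s['tool_pos'],s['width'],s['wrist_force'],abs(s['joint_vel']).max())
c=grab('side'); save(c['frame'],'s5.png',3.5,(200,100,340,270))
w=cloud(c)
c=grab('scene'); save(c['frame'],'c5.png',4,(190,100,320,240))
c=grab('wrist'); save(c['frame'],'w5.png',1.5)
E
```

```text
6.325 [ 0.57145928 -0.05848496  0.16724011] 0.32891759612975136 [-0.23054409 -0.32727101 -1.50745438] 0.0014818566596795802
```

View pics/s5.png

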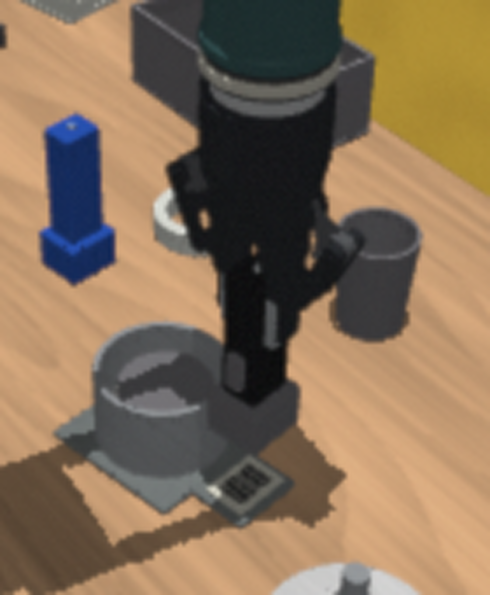

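View pics/c5.png

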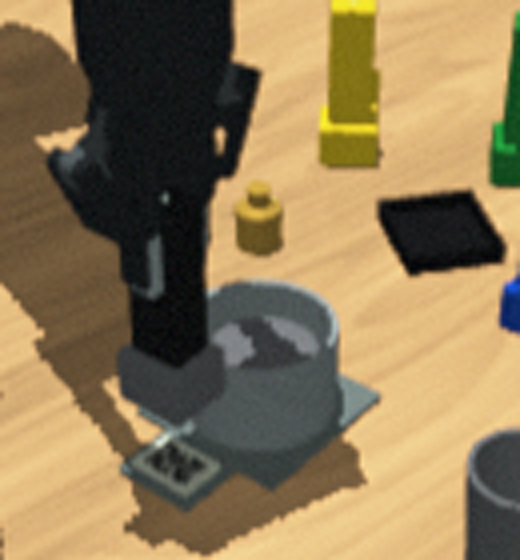

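View pics/w5.png

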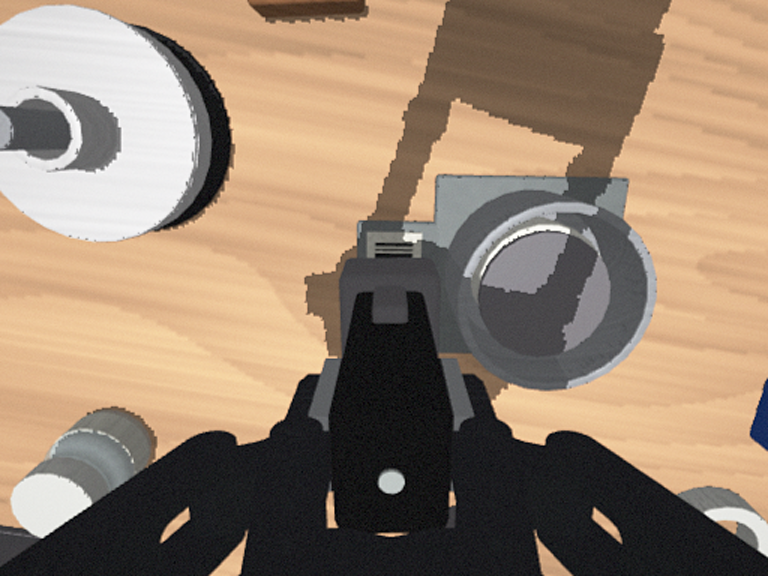

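Call:
play_rows:
  deltas:
    - {"wx":0,"wy":0,"wz":0,"x":0,"y":0,"z":25,"fingers":1}
    - {"wx":0,"wy":0,"wz":0,"x":0,"y":0,"z":65,"fingers":1}
    - {"wx":0,"wy":0,"wz":-4,"x":-4,"y":16,"z":80,"fingers":1}
    - {"wx":0,"wy":0,"wz":-10,"x":-14,"y":60,"z":80,"fingers":1}
    - {"wx":0,"wy":0,"wz":-18,"x":-26,"y":107,"z":80,"fingers":1}
    - {"wx":0,"wy":0,"wz":-26,"x":-38,"y":157,"z":80,"fingers":1}
    - {"wx":0,"wy":0,"wz":-33,"x":-50,"y":207,"z":80,"fingers":1}
    - {"wx":0,"wy":0,"wz":-37,"x":-61,"y":252,"z":80,"fingers":1}
    - {"wx":0,"wy":0,"wz":-39.5,"x":-69,"y":287,"z":80,"fingers":1}
    - {"wx":0,"wy":0,"wz":-39.5,"x":-72.5,"y":301,"z":80,"fingers":1}
    - {"wx":0,"wy":0,"wz":-39.5,"x":-72.5,"y":301,"z":60,"fingers":1}
    - {"wx":0,"wy":0,"wz":-39.5,"x":-72.5,"y":301,"z":30,"fingers":1}
    - {"wx":0,"wy":0,"wz":-39.5,"x":-72.5,"y":301,"z":0,"fingers":1}
    - {"wx":0,"wy":0,"wz":-39.5,"x":-72.5,"y":301,"z":-20,"fingers":1}
    - {"wx":0,"wy":0,"wz":-39.5,"x":-72.5,"y":301,"z":-30,"fingers":1}
    - {"wx":0,"wy":0,"wz":-39.5,"x":-72.5,"y":301,"z":-30,"fingers":1}
    - {"wx":0,"wy":0,"wz":-39.5,"x":-72.5,"y":301,"z":-30,"fingers":1}

```text
time: 8.6
tool_pos: [0.4998, 0.2423, 0.138]
tcp_rot: [0.398, 1.533, -0.396]
wrist_force: [-0.3, -0.0, -2.0]
width: 0.324
```

```bash
python3 - <<'E'
from m import *
s=monitor.read_state(); print(s['time'],s['tool_pos'],s['width'],s['wrist_force'],abs(s['joint_vel']).max())
c=grab('side'); save(c['frame'],'s6.png',4,(130,90,260,220))
c=grab('wrist'); save(c['frame'],'w6.png',1.5)
E
```

```text
8.6 [0.49980805 0.24232465 0.1380488 ] 0.32393182774338014 [-0.31020839 -0.04864376 -2.02995399] 0.010491956231031017
```

View pics/s6.png

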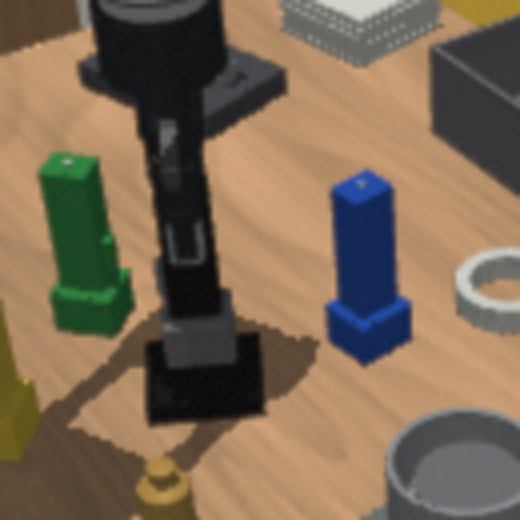

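View pics/w6.png

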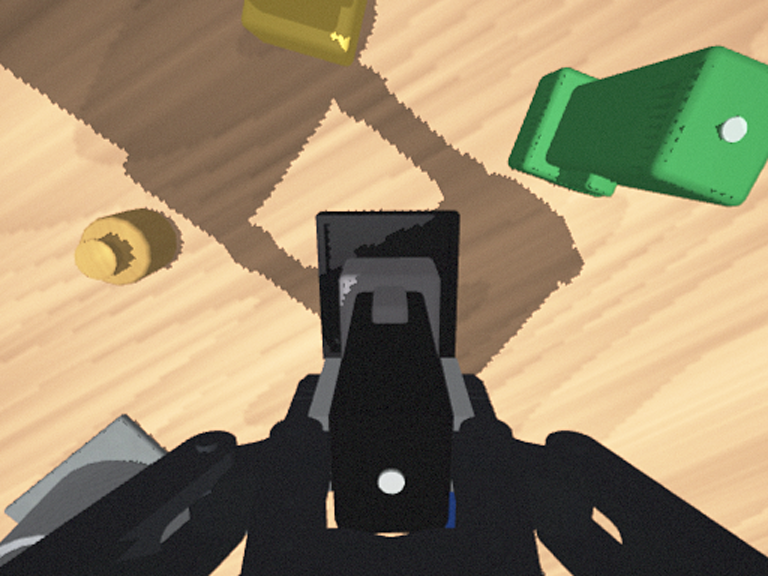

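Call:
play_rows:
  deltas:
    - {"wx":0,"wy":0,"wz":0,"x":0,"y":0,"z":-15,"fingers":1}
    - {"wx":0,"wy":0,"wz":0,"x":0,"y":0,"z":-25,"fingers":1}
    - {"wx":0,"wy":0,"wz":0,"x":0,"y":0,"z":-29,"fingers":1}
    - {"wx":0,"wy":0,"wz":0,"x":0,"y":0,"z":-29.5,"fingers":1}
    - {"wx":0,"wy":0,"wz":0,"x":0,"y":0,"z":-29.5,"fingers":1}

```text
time: 9.32
tool_pos: [0.4981, 0.2421, 0.1085]
tcp_rot: [0.395, 1.536, -0.398]
wrist_force: [-5.3, -2.3, 8.2]
width: 0.321
```

```bash
python3 - <<'E'
from m import *
s=monitor.read_state(); print(s['time'],s['tool_pos'],s['width'],s['wrist_force'],abs(s['joint_vel']).max())
E
```

```text
9.325 [0.49806259 0.24213945 0.10853863] 0.3211231923714291 [-5.34605338 -2.28144645  8.1615035 ] 0.0035882551305430215
```

Call:
play_rows:
  deltas:
    - {"wx":0,"wy":0,"wz":0,"x":0,"y":0,"z":0,"fingers":-1}
    - {"wx":0,"wy":0,"wz":0,"x":0,"y":0,"z":0,"fingers":-1}
    - {"wx":0,"wy":0,"wz":0,"x":0,"y":0,"z":0,"fingers":-1}
    - {"wx":0,"wy":0,"wz":0,"x":0,"y":0,"z":0,"fingers":-1}
    - {"wx":0,"wy":0,"wz":0,"x":0,"y":0,"z":0,"fingers":-1}
    - {"wx":0,"wy":0,"wz":0,"x":0,"y":0,"z":30,"fingers":-1}
    - {"wx":0,"wy":0,"wz":0,"x":0,"y":0,"z":80,"fingers":-1}
    - {"wx":0,"wy":0,"wz":0,"x":0,"y":0,"z":130,"fingers":-1}
    - {"wx":0,"wy":0,"wz":0,"x":0,"y":0,"z":145,"fingers":-1}
    - {"wx":0,"wy":0,"wz":0,"x":0,"y":0,"z":145,"fingers":-1}

```text
time: 10.58
tool_pos: [0.4996, 0.2428, 0.254]
tcp_rot: [0.398, 1.532, -0.395]
wrist_force: [-0.1, -0.2, -0.1]
width: 1.0
```

```bash
python3 - <<'E'
from m import *
s=monitor.read_state(); print(s['time'],s['tool_pos'],s['width'],s['wrist_force'],s['q'])
c=grab('wrist'); w=cloud(c); save(c['frame'],'w7.png',1.5)
p=box(w,(235,165,290,218),.12,.145); print(len(p),p.mean(0),p[:,2].max(),cv2.minAreaRect((p[:,:2]*1000).astype(np.float32)))
t=box(w,(222,120,300,205),.010,.0185); print('tray',len(t),t.mean(0),cv2.minAreaRect((t[:,:2]*1000).astype(np.float32)))
E
```

```text
10.575 [0.49960681 0.24277537 0.25396993] 1.0004129669595059 [-0.12168229 -0.24534288 -0.08988586] [ 4.07478576e-01  3.61544911e-02  1.86277210e+00  1.83740624e-05
  1.24001291e+00 -6.57150915e-01]
1550 [0.49615859 0.24311842 0.1332471 ] 0.13619950243445575 ((497.4636535644531, 242.2183074951172), (27.55784797668457, 33.08638000488281), 61.11797332763672)
tray 914 [0.49226459 0.24613118 0.01560548] ((499.1291809082031, 242.44712829589844), (72.09559631347656, 77.86156463623047), 61.28617858886719)
```

View pics/w7.png

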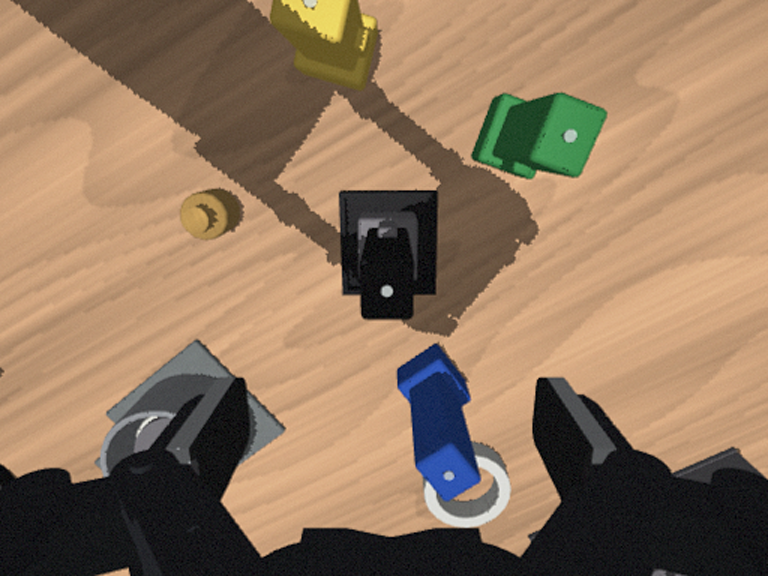

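Call:
play_rows:
  deltas:
    - {"wx":0,"wy":0,"wz":-6,"x":2,"y":-50,"z":0,"fingers":-1}
    - {"wx":0,"wy":0,"wz":-14,"x":5,"y":-105,"z":0,"fingers":-1}
    - {"wx":0,"wy":0,"wz":-22,"x":8,"y":-160,"z":0,"fingers":-1}
    - {"wx":0,"wy":0,"wz":-30,"x":10,"y":-215,"z":0,"fingers":-1}
    - {"wx":0,"wy":0,"wz":-38,"x":12,"y":-270,"z":0,"fingers":-1}
    - {"wx":0,"wy":0,"wz":-46,"x":14,"y":-325,"z":0,"fingers":-1}
    - {"wx":0,"wy":0,"wz":-54,"x":17,"y":-380,"z":0,"fingers":-1}
    - {"wx":0,"wy":0,"wz":-61,"x":20,"y":-430,"z":0,"fingers":-1}
    - {"wx":0,"wy":0,"wz":-61,"x":20,"y":-458,"z":0,"fingers":-1}
    - {"wx":0,"wy":0,"wz":-61,"x":20,"y":-458,"z":0,"fingers":-1}
    - {"wx":0,"wy":0,"wz":-61,"x":20,"y":-458,"z":0,"fingers":-1}

```text
time: 12.0
tool_pos: [0.518, -0.2145, 0.2506]
tcp_rot: [1.209, 1.213, -1.211]
wrist_force: [-0.5, -0.9, -1.2]
width: 1.002
```

```bash
python3 - <<'E'
from m import *
s=monitor.read_state(); print(s['time'],s['tool_pos'],R.from_rotvec(s['tcp_rot']).as_matrix().round(3).tolist(),s['q'])
c=grab('wrist'); w=cloud(c); save(c['frame'],'w8.png',1.5)
near=np.hypot(w[...,0]-.52,w[...,1]+.215)
for zl,zh,rm in [(.096,.11,.02),(.08,.096,.02),(.073,.079,.03),(.044,.053,.07),(.055,.07,.03)]:
    m=(w[...,2]>zl)&(w[...,2]<zh)&(near<rm); p=w[m]; print(zl,len(p),p.mean(0).round(4),circ(p), cv2.minEnclosingCircle((p[:,:2]*1000).astype(np.float32)))
m=(w[...,2]>.06)&(w[...,2]<.072)&(np.hypot(w[...,0]-.557,w[...,1]-.02)<.06); print('can',m.sum(),circ(w[m]) if m.sum()>20 else '')
E
```

```text
12.0 [ 0.51799936 -0.21454914  0.25064675] [[-0.003, 1.0, -0.0], [0.002, -0.0, -1.0], [-1.0, -0.003, -0.002]] [-4.37426918e-01  5.24946904e-02  1.85195283e+00  5.89149699e-04
  1.24104461e+00 -4.37431544e-01]
0.096 268 [ 0.52   -0.2144  0.1015] (array([ 0.5201, -0.2146,  0.0055]), np.float64(0.0014)) ((520.209716796875, -215.21844482421875), 8.010027885437012)
0.08 65 [ 0.52   -0.2092  0.0883] (array([ 0.52  , -0.2153,  0.0078]), np.float64(0.0001)) ((519.9967651367188, -214.79995727539062), 7.825012683868408)
0.073 449 [ 0.5201 -0.2124  0.0757] (array([ 0.52  , -0.2154,  0.0144]), np.float64(0.0012)) ((520.1649169921875, -214.88320922851562), 16.842805862426758)
0.044 7105 [ 0.5201 -0.2121  0.048 ] (array([ 0.5201, -0.2159,  0.0394]), np.float64(0.0076)) ((520.0203247070312, -215.28549194335938), 52.94636154174805)
0.055 169 [ 0.5201 -0.2069  0.0628] (array([ 0.5198, -0.2125,  0.0132]), np.float64(0.0013)) ((520.6198120117188, -211.35293579101562), 16.478309631347656)
can 0
```

View pics/w8.png

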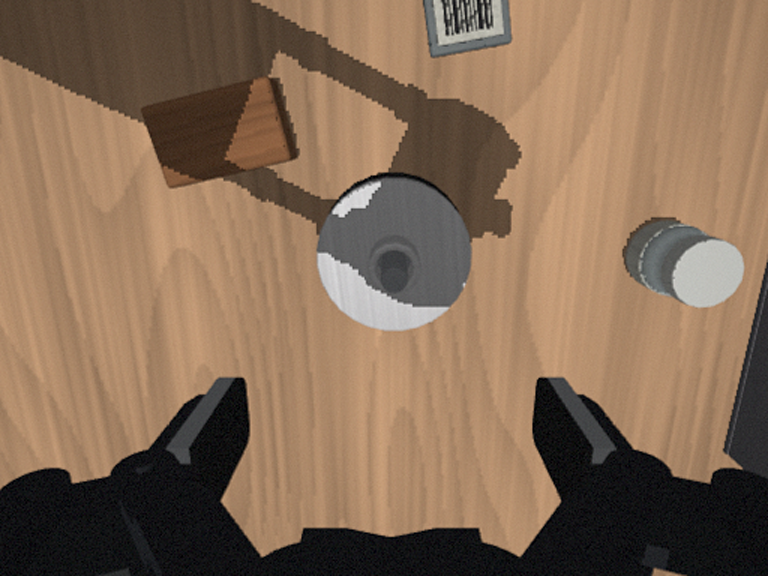

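Call:
play_rows:
  deltas:
    - {"wx":0,"wy":0,"wz":0,"x":1,"y":0,"z":-50,"fingers":-1}
    - {"wx":0,"wy":0,"wz":0,"x":1,"y":0,"z":-95,"fingers":-1}
    - {"wx":0,"wy":0,"wz":0,"x":1,"y":0,"z":-120,"fingers":-1}
    - {"wx":0,"wy":0,"wz":0,"x":1,"y":0,"z":-140,"fingers":-1}
    - {"wx":0,"wy":0,"wz":0,"x":1,"y":0,"z":-140,"fingers":-1}
    - {"wx":0,"wy":0,"wz":0,"x":1,"y":0,"z":-140,"fingers":-1}
    - {"wx":0,"wy":0,"wz":0,"x":1,"y":0,"z":-140,"fingers":0.4}
    - {"wx":0,"wy":0,"wz":0,"x":1,"y":0,"z":-140,"fingers":0.4}
    - {"wx":0,"wy":0,"wz":0,"x":1,"y":0,"z":-140,"fingers":0.4}
    - {"wx":0,"wy":0,"wz":0,"x":1,"y":0,"z":-140,"fingers":0.4}

```text
time: 13.3
tool_pos: [0.5201, -0.2156, 0.113]
tcp_rot: [1.209, 1.209, -1.209]
wrist_force: [0.4, 0.4, 0.7]
width: 0.299
```

```bash
python3 - <<'E'
from m import *
s=monitor.read_state(); print(s['time'],s['tool_pos'],s['width'],s['wrist_force'])
c=grab('wrist'); save(c['frame'],'w9.png',1.5)
c=grab('side'); save(c['frame'],'s9.png',4,(240,190,370,330))
E
```

```text
13.3 [ 0.52005243 -0.21559577  0.1129983 ] 0.29874459504937484 [0.4251838  0.42007181 0.6618254 ]
```

View pics/w9.png

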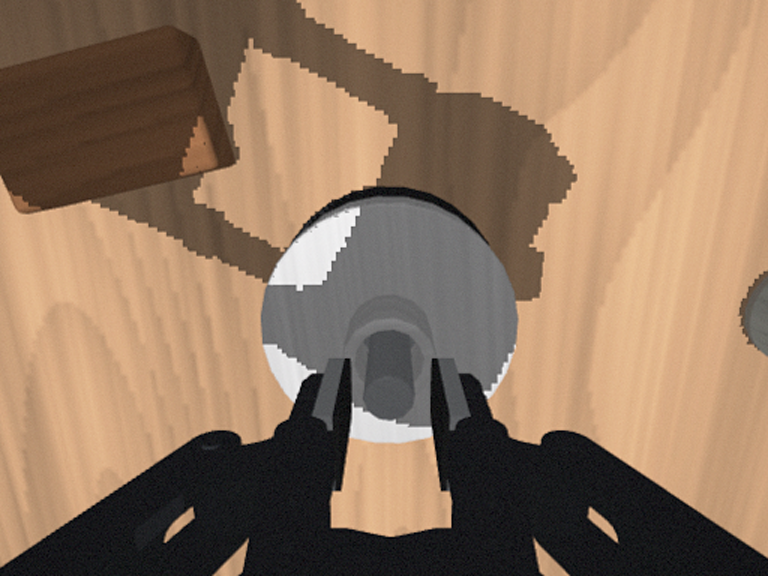

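View pics/s9.png

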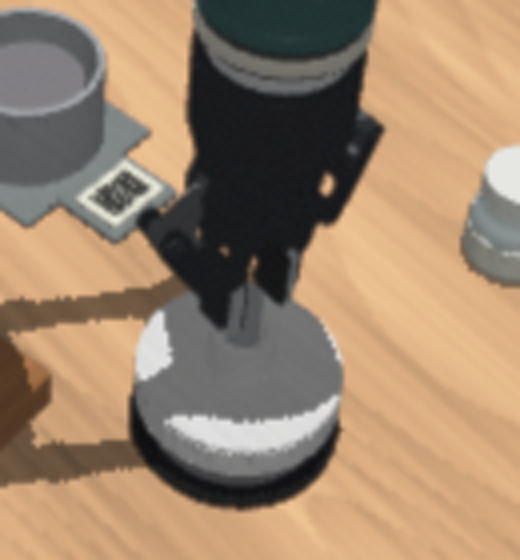

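Call:
play_rows:
  deltas:
    - {"wx":0,"wy":0,"wz":0,"x":0,"y":0,"z":-8,"fingers":0.4}
    - {"wx":0,"wy":0,"wz":0,"x":0,"y":0,"z":-11.5,"fingers":0.4}
    - {"wx":0,"wy":0,"wz":0,"x":0,"y":0,"z":-11.5,"fingers":0.4}
    - {"wx":0,"wy":0,"wz":0,"x":0,"y":0,"z":-11.5,"fingers":1}
    - {"wx":0,"wy":0,"wz":0,"x":0,"y":0,"z":-11.5,"fingers":1}
    - {"wx":0,"wy":0,"wz":0,"x":0,"y":0,"z":-11.5,"fingers":1}
    - {"wx":0,"wy":0,"wz":0,"x":0,"y":0,"z":-11.5,"fingers":1}
  grip_force: 60

```text
time: 14.28
tool_pos: [0.5196, -0.2154, 0.1011]
tcp_rot: [1.209, 1.21, -1.21]
wrist_force: [-1.8, 0.1, -2.1]
width: 0.159
```

```bash
python3 - <<'E'
from m import *
s=monitor.read_state(); print(s['time'],s['tool_pos'],s['width'],s['wrist_force'])
c=grab('side'); save(c['frame'],'s10.png',6,(270,220,350,320))
E
```

```text
14.275 [ 0.51960111 -0.21541102  0.10107836] 0.1588598904220133 [-1.80550986  0.05386433 -2.14371209]
```

View pics/s10.png

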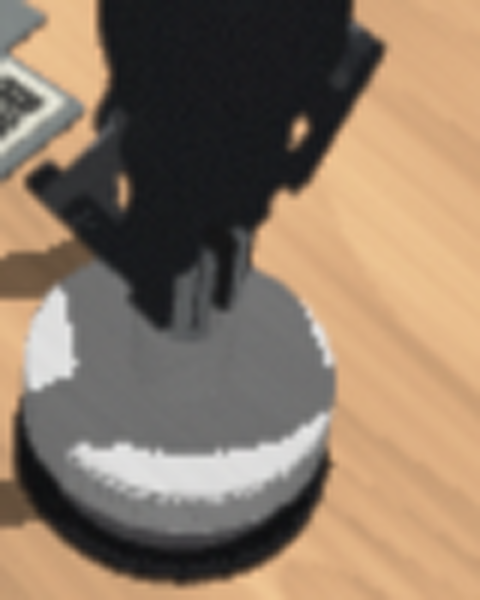

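Call:
play_rows:
  deltas:
    - {"wx":0,"wy":0,"wz":0,"x":0,"y":0,"z":5,"fingers":1}
    - {"wx":0,"wy":0,"wz":0,"x":0,"y":0,"z":15,"fingers":1}
    - {"wx":0,"wy":0,"wz":0,"x":0,"y":0,"z":30,"fingers":1}
    - {"wx":0,"wy":0,"wz":0,"x":0,"y":0,"z":45,"fingers":1}
    - {"wx":0,"wy":0,"wz":0,"x":0,"y":0,"z":60,"fingers":1}
    - {"wx":0,"wy":0,"wz":0,"x":0,"y":0,"z":75,"fingers":1}
    - {"wx":0,"wy":0,"wz":0,"x":0,"y":0,"z":80,"fingers":1}
    - {"wx":0,"wy":0,"wz":0,"x":0,"y":0,"z":80,"fingers":1}

```text
time: 15.32
tool_pos: [0.5202, -0.2156, 0.1818]
tcp_rot: [1.209, 1.208, -1.209]
wrist_force: [0.1, 0.3, -3.1]
width: 0.164
```

```bash
python3 - <<'E'
from m import *
s=monitor.read_state(); print(s['time'],s['tool_pos'],s['width'],s['wrist_force'])
c=grab('side'); save(c['frame'],'s11.png',5,(240,190,350,310)); w=cloud(c)
c=grab('scene'); save(c['frame'],'c11.png',5,(110,120,220,240)); w2=cloud(c)
for x in (w,w2):
    m=(np.hypot(x[...,0]-.52,x[...,1]+.215)<.055)&(x[...,2]>.118)&(x[...,2]<.14); p=x[m]; q=np.linalg.lstsq(np.c_[p[:,:2],np.ones(len(p))],p[:,2],rcond=None)[0]; print(len(p),np.median(p[:,2]),q)
E
```

```text
15.325 [ 0.52019812 -0.21559924  0.18178394] 0.16357271381617566 [ 0.09374756  0.27111041 -3.06372337]
1609 0.12848358092097922 [0.02083131 0.02061647 0.12222269]
1275 0.12738466474042887 [-0.02537279  0.01234725  0.14353044]
```

View pics/s11.png

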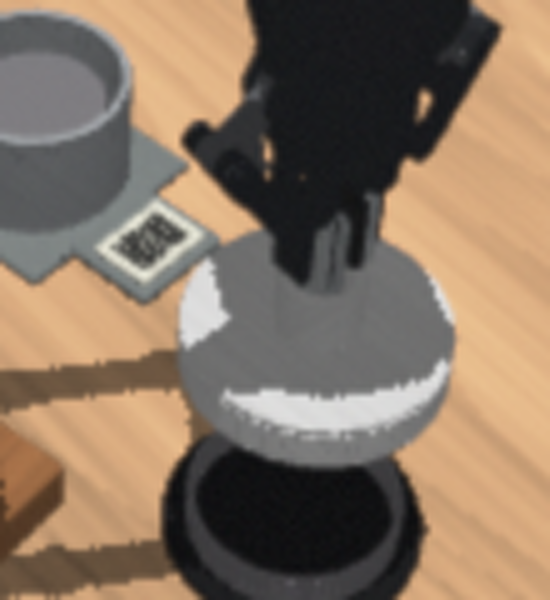

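View pics/c11.png

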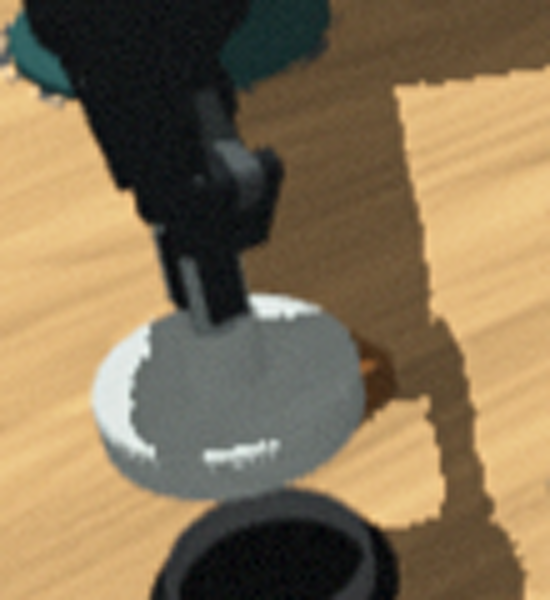

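Call:
play_rows:
  deltas:
    - {"wx":0,"wy":0,"wz":0,"x":2,"y":10,"z":15,"fingers":1}
    - {"wx":0,"wy":0,"wz":0,"x":5,"y":32,"z":20,"fingers":1}
    - {"wx":0,"wy":0,"wz":0,"x":10,"y":64,"z":20,"fingers":1}
    - {"wx":0,"wy":0,"wz":0,"x":15,"y":98,"z":20,"fingers":1}
    - {"wx":0,"wy":0,"wz":0,"x":20,"y":132,"z":20,"fingers":1}
    - {"wx":0,"wy":0,"wz":0,"x":26,"y":166,"z":20,"fingers":1}
    - {"wx":0,"wy":0,"wz":0,"x":31,"y":198,"z":20,"fingers":1}
    - {"wx":0,"wy":0,"wz":0,"x":35,"y":222,"z":20,"fingers":1}
    - {"wx":0,"wy":0,"wz":0,"x":36.5,"y":235,"z":20,"fingers":1}
    - {"wx":0,"wy":0,"wz":0,"x":36.5,"y":235,"z":20,"fingers":1}
    - {"wx":0,"wy":0,"wz":0,"x":36.5,"y":235,"z":0,"fingers":1}
    - {"wx":0,"wy":0,"wz":0,"x":36.5,"y":235,"z":-20,"fingers":1}
    - {"wx":0,"wy":0,"wz":0,"x":36.5,"y":235,"z":-22,"fingers":1}
    - {"wx":0,"wy":0,"wz":0,"x":36.5,"y":235,"z":-22,"fingers":1}
    - {"wx":0,"wy":0,"wz":0,"x":36.5,"y":235,"z":-22,"fingers":1}

```text
time: 17.3
tool_pos: [0.5574, 0.0191, 0.1605]
tcp_rot: [1.21, 1.207, -1.208]
wrist_force: [-0.2, 0.0, -4.0]
width: 0.161
```

```bash
python3 - <<'E'
from m import *
s=monitor.read_state(); print(s['time'],s['tool_pos'],s['width'],s['wrist_force'])
c=grab('side'); save(c['frame'],'s12.png',5,(190,150,310,260)); 
c=grab('scene'); save(c['frame'],'c12.png',5,(195,110,305,230))
c=grab('wrist'); save(c['frame'],'w12.png',1.5)
E
```

```text
17.3 [0.55735427 0.01913735 0.16054032] 0.16101178577516756 [-0.18999005  0.04725974 -4.02580451]
```

View pics/s12.png

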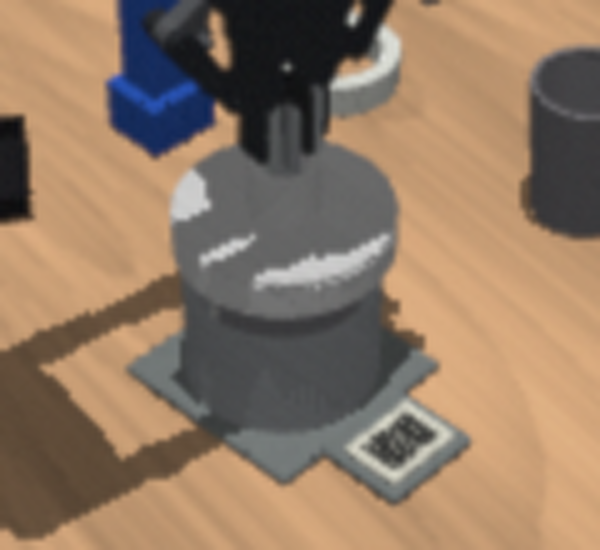

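View pics/c12.png

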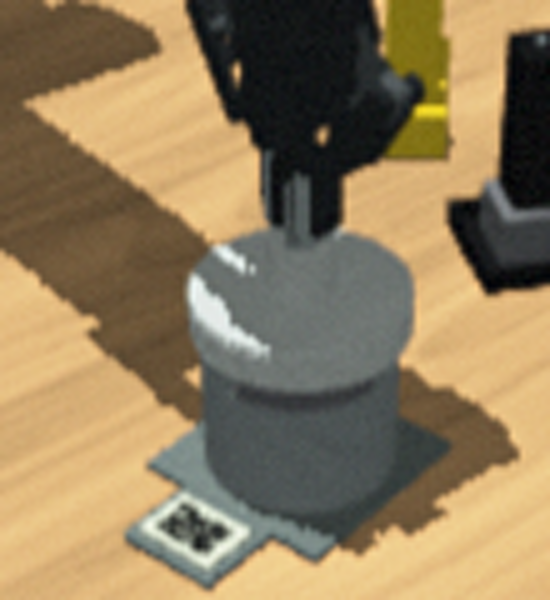

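View pics/w12.png

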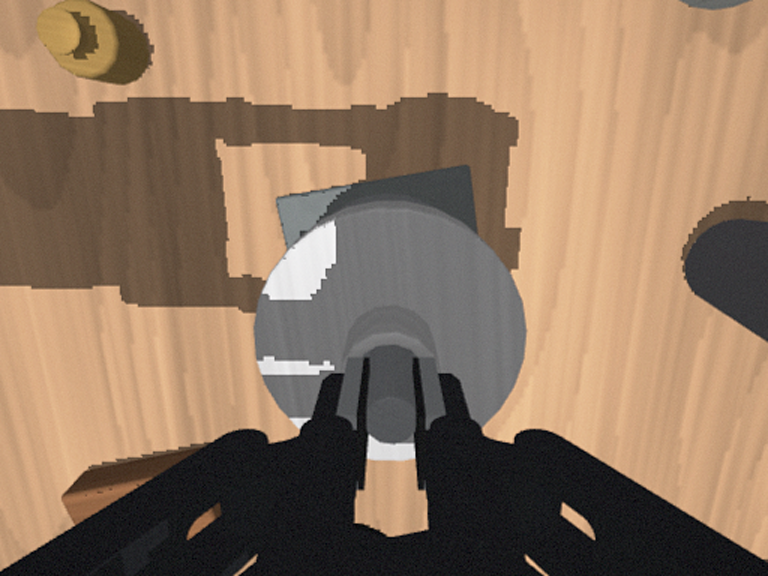

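Call:
play_rows:
  deltas:
    - {"wx":0,"wy":0,"wz":0,"x":0,"y":0,"z":-4,"fingers":1}
    - {"wx":0,"wy":0,"wz":0,"x":0,"y":0,"z":-8,"fingers":1}
    - {"wx":0,"wy":0,"wz":0,"x":0,"y":0,"z":-11,"fingers":1}
    - {"wx":0,"wy":0,"wz":0,"x":0,"y":0,"z":-14,"fingers":1}
    - {"wx":0,"wy":0,"wz":0,"x":0,"y":0,"z":-16,"fingers":1}
    - {"wx":0,"wy":0,"wz":0,"x":0,"y":0,"z":-17,"fingers":1}
    - {"wx":0,"wy":0,"wz":0,"x":0,"y":0,"z":-17,"fingers":1}

```text
time: 18.32
tool_pos: [0.5564, 0.0195, 0.1431]
tcp_rot: [1.209, 1.209, -1.209]
wrist_force: [-4.0, 0.6, 4.6]
width: 0.16
```

```bash
python3 - <<'E'
from m import *
s=monitor.read_state(); print(s['time'],s['tool_pos'],s['width'],s['wrist_force'])
c=grab('side'); save(c['frame'],'s13.png',5,(190,150,310,260)); 
E
```

```text
18.325 [0.55637518 0.01948795 0.14305799] 0.15989819621408052 [-3.98337089  0.57947132  4.60612012]
```

View pics/s13.png

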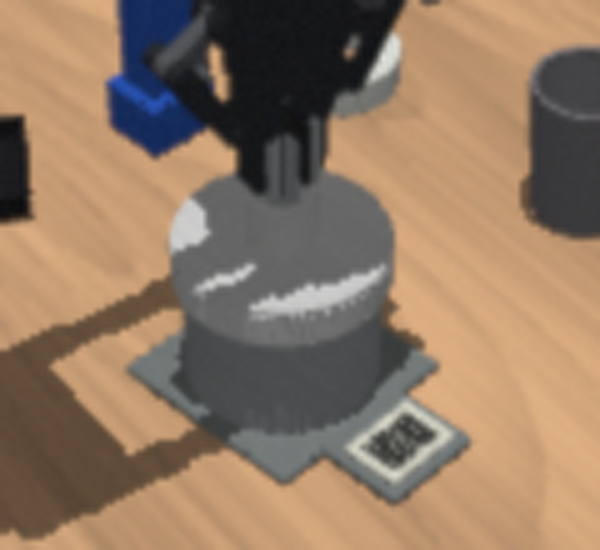

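Call:
play_rows:
  deltas:
    - {"wx":0,"wy":0,"wz":0,"x":0,"y":0,"z":0,"fingers":0.3}
    - {"wx":0,"wy":0,"wz":0,"x":0,"y":0,"z":0,"fingers":0}
    - {"wx":0,"wy":0,"wz":0,"x":0,"y":0,"z":0,"fingers":0}
    - {"wx":0,"wy":0,"wz":0,"x":0,"y":0,"z":0,"fingers":0}
    - {"wx":0,"wy":0,"wz":0,"x":0,"y":0,"z":20,"fingers":-0.3}
    - {"wx":0,"wy":0,"wz":0,"x":0,"y":0,"z":50,"fingers":-0.3}
    - {"wx":0,"wy":0,"wz":0,"x":0,"y":0,"z":60,"fingers":-0.3}
    - {"wx":0,"wy":0,"wz":0,"x":0,"y":0,"z":60,"fingers":-0.3}
    - {"wx":0,"wy":0,"wz":0,"x":0,"y":0,"z":60,"fingers":-0.3}

```text
time: 19.5
tool_pos: [0.5557, 0.0195, 0.201]
tcp_rot: [1.208, 1.211, -1.211]
wrist_force: [-0.6, -0.5, -0.6]
width: 0.651
```

```bash
python3 - <<'E'
from m import *
s=monitor.read_state(); print(s['time'],s['tool_pos'],s['width'],s['wrist_force'])
c=grab('wrist'); w=cloud(c); save(c['frame'],'w14.png',1.5)
near=np.hypot(w[...,0]-.557,w[...,1]-.02)
for zl,zh,rm in [(.138,.15,.02),(.122,.138,.02),(.115,.121,.03),(.086,.095,.07),(.06,.08,.07)]:
    m=(w[...,2]>zl)&(w[...,2]<zh)&(near<rm); p=w[m]; print(zl,len(p),p.mean(0).round(4),p[:,2].max(),circ(p))
m=(w[...,2]>.085)&(w[...,2]<.096)&(near<.05)&(near>.02);p=w[m];print(np.linalg.lstsq(np.c_[p[:,:2],np.ones(len(p))],p[:,2],rcond=None)[0])
c=grab('side'); save(c['frame'],'s14.png',5,(190,150,310,260)); 
E
```

```text
19.5 [0.5557075  0.01947516 0.20098407] 0.6509936093531723 [-0.60527911 -0.48342769 -0.61589288]
0.138 574 [0.5572 0.0209 0.1434] 0.14590613544972417 (array([0.5572, 0.0206, 0.0056]), np.float64(0.0013))
0.122 203 [0.5573 0.0258 0.1301] 0.13792101942044677 (array([0.5572, 0.0195, 0.0079]), np.float64(0.0001))
0.115 830 [0.5567 0.0241 0.1177] 0.12089200259651928 (array([0.5569, 0.0196, 0.0143]), np.float64(0.0014))
0.086 12542 [0.5569 0.0241 0.09  ] 0.09489574414989241 (array([0.5569, 0.0182, 0.0399]), np.float64(0.0074))
0.06 99 [0.5571 0.0689 0.0743] 0.07938756822104795 (array([0.5568, 0.0198, 0.0525]), np.float64(0.0001))
[-3.40919694e-04  2.97818999e-05  9.02174391e-02]
```

View pics/w14.png

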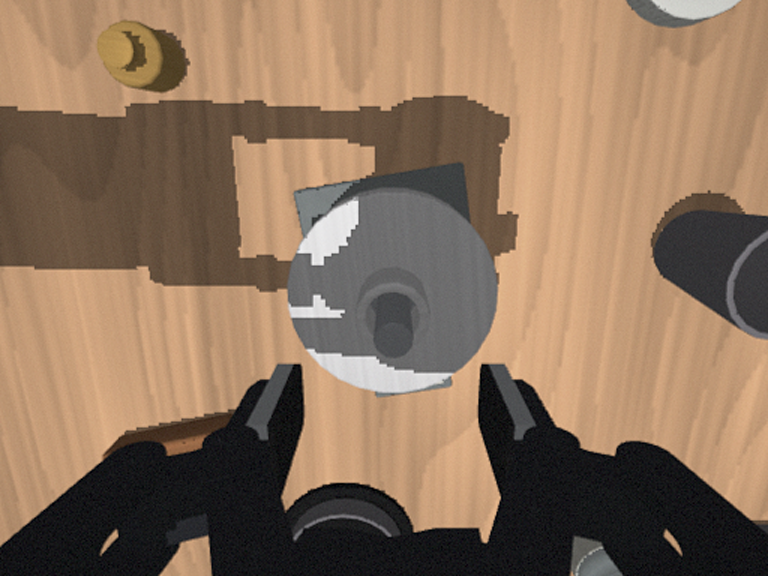

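View pics/s14.png

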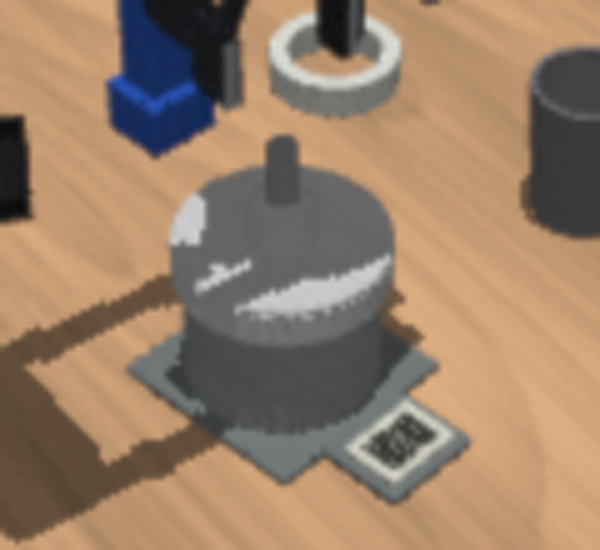

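Call:
play_rows:
  deltas:
    - {"wx":0,"wy":0,"wz":0,"x":0.5,"y":0,"z":-30,"fingers":-0.1}
    - {"wx":0,"wy":0,"wz":0,"x":0.5,"y":0,"z":-55,"fingers":-0.1}
    - {"wx":0,"wy":0,"wz":0,"x":0.5,"y":0,"z":-75,"fingers":-0.1}
    - {"wx":0,"wy":0,"wz":0,"x":0.5,"y":0,"z":-82,"fingers":-0.1}
    - {"wx":0,"wy":0,"wz":0,"x":0.5,"y":0,"z":-82,"fingers":-0.1}
    - {"wx":0,"wy":0,"wz":0,"x":0.5,"y":0,"z":-82,"fingers":-0.1}
    - {"wx":0,"wy":0,"wz":0,"x":0.5,"y":0,"z":-82,"fingers":-0.1}
  grip_force: 30

```text
time: 20.48
tool_pos: [0.5578, 0.0195, 0.1214]
tcp_rot: [1.21, 1.208, -1.208]
wrist_force: [0.3, 0.8, 0.2]
width: 0.555
```

```bash
python3 - <<'E'
from m import *
s=monitor.read_state(); print(s['time'],s['tool_pos'],s['width'],s['wrist_force'])
c=grab('wrist'); w=cloud(c); save(c['frame'],'w15.png',1.5)
c=grab('side'); save(c['frame'],'s15.png',5,(190,150,310,260)); 
E
```

```text
20.475 [0.55779102 0.01949371 0.12135608] 0.5545926713552878 [0.34069729 0.80280084 0.19065052]
```

View pics/w15.png

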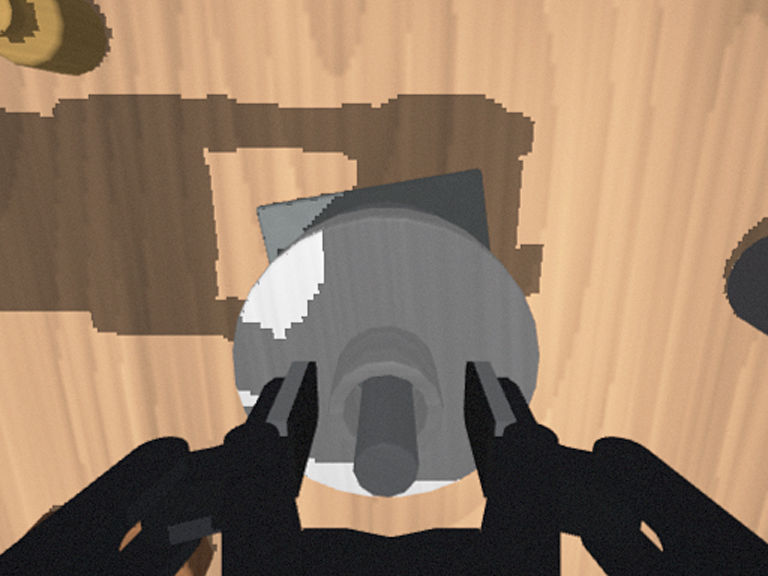

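View pics/s15.png

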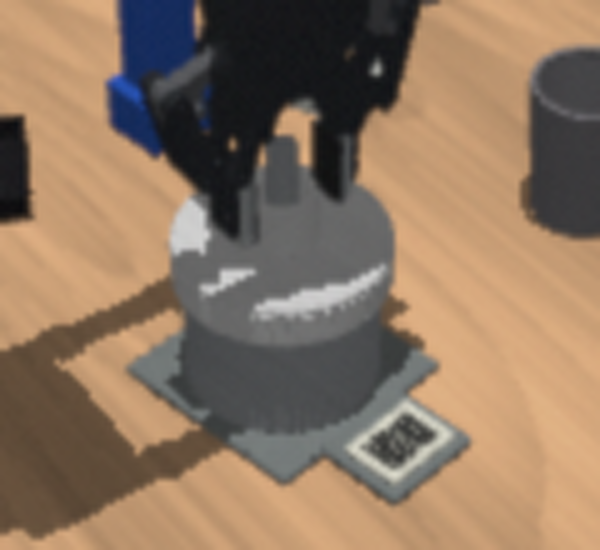

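Call:
play_rows:
  deltas:
    - {"wx":0,"wy":0,"wz":0,"x":-0.5,"y":0,"z":-5,"fingers":0}
    - {"wx":0,"wy":0,"wz":0,"x":-0.5,"y":0,"z":-5,"fingers":0}
    - {"wx":0,"wy":0,"wz":0,"x":-0.5,"y":0,"z":-5,"fingers":1}
    - {"wx":0,"wy":0,"wz":0,"x":-0.5,"y":0,"z":-5,"fingers":1}
    - {"wx":0,"wy":0,"wz":0,"x":-0.5,"y":0,"z":-5,"fingers":1}
    - {"wx":0,"wy":0,"wz":0,"x":-0.5,"y":0,"z":-5,"fingers":1}
  grip_force: 40

```text
time: 21.32
tool_pos: [0.5565, 0.0195, 0.1152]
tcp_rot: [1.209, 1.209, -1.209]
wrist_force: [0.6, 0.1, -1.7]
width: 0.374
```

```bash
python3 - <<'E'
from m import *
s=monitor.read_state(); print(s['time'],s['tool_pos'],s['width'],s['wrist_force'])
c=grab('wrist'); w=cloud(c); save(c['frame'],'w16.png',1.5)
E
```

```text
21.325 [0.55645948 0.01949719 0.11521165] 0.3735449420378855 [ 0.55504488  0.05490483 -1.70570042]
```

View pics/w16.png

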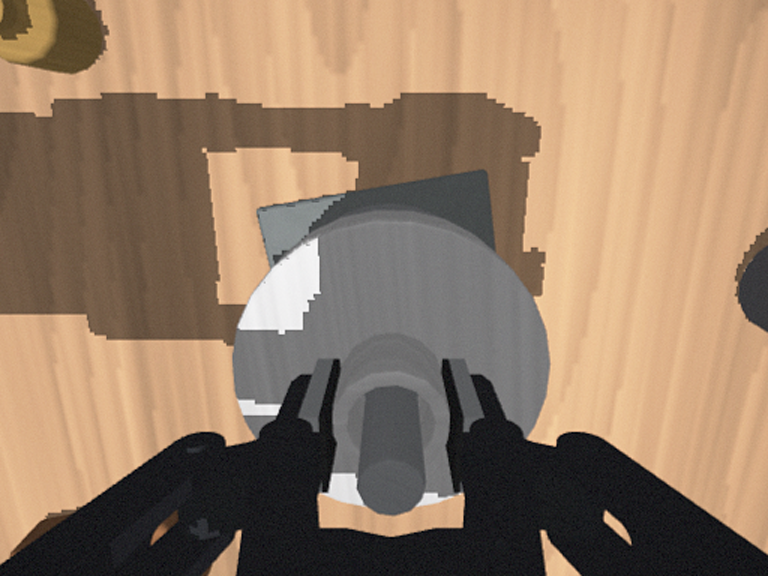

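Call:
play_rows:
  deltas:
    - {"wx":0,"wy":0,"wz":0,"x":0,"y":0,"z":0,"fingers":1}
    - {"wx":0,"wy":0,"wz":0,"x":0,"y":0,"z":0,"fingers":1}
    - {"wx":0,"wy":0,"wz":0,"x":0,"y":0,"z":4,"fingers":1}
    - {"wx":0,"wy":0,"wz":0,"x":0,"y":0,"z":10,"fingers":1}
    - {"wx":0,"wy":0,"wz":0,"x":0,"y":0,"z":16,"fingers":1}
    - {"wx":0,"wy":0,"wz":0,"x":0,"y":0,"z":22,"fingers":1}
    - {"wx":0,"wy":0,"wz":0,"x":0,"y":0,"z":22,"fingers":1}
    - {"wx":0,"wy":0,"wz":0,"x":0,"y":0,"z":22,"fingers":1}

```text
time: 22.38
tool_pos: [0.5564, 0.0195, 0.1373]
tcp_rot: [1.209, 1.209, -1.209]
wrist_force: [0.4, 0.6, -2.1]
width: 0.374
```

```bash
python3 - <<'E'
from m import *
s=monitor.read_state(); print(s['time'],s['tool_pos'],s['width'],s['wrist_force'])
c=grab('wrist'); w=cloud(c); save(c['frame'],'w17.png',1.5)
c=grab('side'); save(c['frame'],'s17.png',5,(190,150,310,260)); 
E
```

```text
22.375 [0.55642533 0.01951565 0.13728508] 0.37406647257732467 [ 0.4197512   0.64172256 -2.09764373]
```

View pics/w17.png

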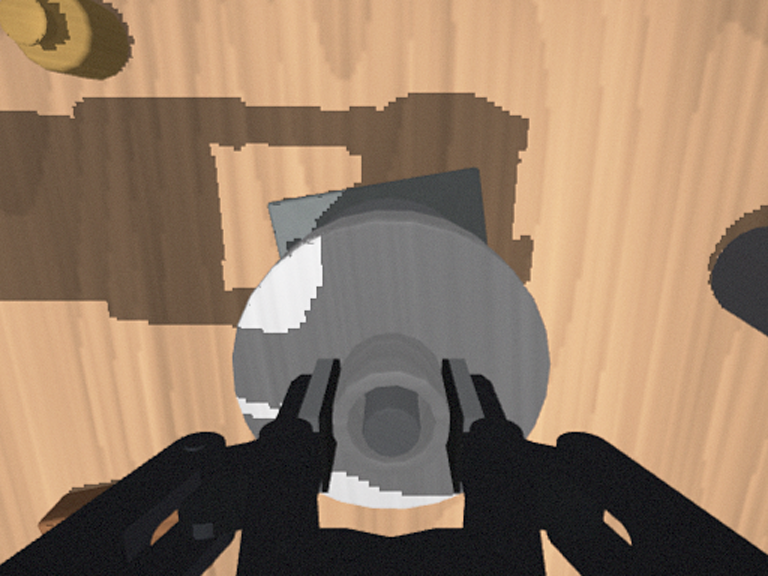

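View pics/s17.png

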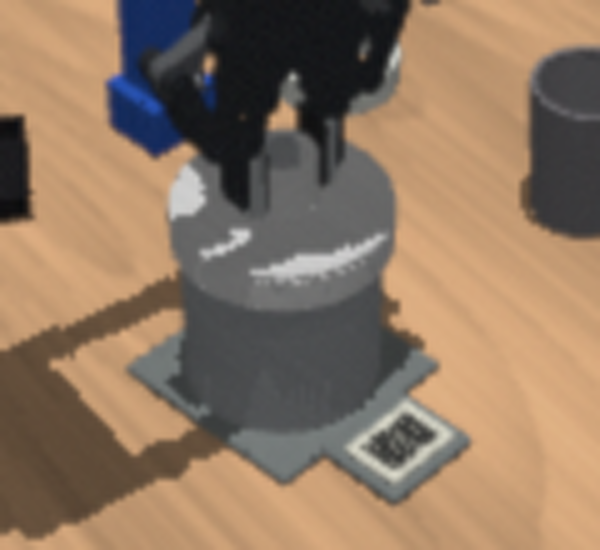

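The outer lid rises alone, with the stem sinking into the collar and centred in it. Continuing straight up.

Call:
play_rows:
  deltas:
    - {"wx":0,"wy":0,"wz":0,"x":0,"y":0,"z":6,"fingers":1}
    - {"wx":0,"wy":0,"wz":0,"x":0,"y":0,"z":14,"fingers":1}
    - {"wx":0,"wy":0,"wz":0,"x":0,"y":0,"z":22,"fingers":1}
    - {"wx":0,"wy":0,"wz":0,"x":0,"y":0,"z":30,"fingers":1}
    - {"wx":0,"wy":0,"wz":0,"x":0,"y":0,"z":38,"fingers":1}
    - {"wx":0,"wy":0,"wz":0,"x":0,"y":0,"z":46,"fingers":1}
    - {"wx":0,"wy":0,"wz":0,"x":0,"y":0,"z":54,"fingers":1}
    - {"wx":0,"wy":0,"wz":0,"x":0,"y":0,"z":62,"fingers":1}
    - {"wx":0,"wy":0,"wz":0,"x":0,"y":0,"z":70,"fingers":1}
    - {"wx":0,"wy":0,"wz":0,"x":0,"y":0,"z":78,"fingers":1}
    - {"wx":0,"wy":0,"wz":0,"x":0,"y":0,"z":86,"fingers":1}
    - {"wx":0,"wy":0,"wz":0,"x":0,"y":0,"z":90,"fingers":1}
    - {"wx":0,"wy":0,"wz":0,"x":0,"y":0,"z":90,"fingers":1}
    - {"wx":0,"wy":0,"wz":0,"x":0,"y":0,"z":90,"fingers":1}
    - {"wx":0,"wy":0,"wz":0,"x":0,"y":0,"z":90,"fingers":1}
    - {"wx":0,"wy":0,"wz":0,"x":0,"y":0,"z":90,"fingers":1}

```text
time: 24.48
tool_pos: [0.5563, 0.0195, 0.227]
tcp_rot: [1.209, 1.21, -1.21]
wrist_force: [0.3, 0.1, -1.1]
width: 0.375
```

```bash
python3 - <<'E'
from m import *
s=monitor.read_state(); print(s['time'],s['tool_pos'],s['width'],s['wrist_force'],abs(s['joint_vel']).max())
c=grab('side'); save(c['frame'],'s18.png',1.5); w=cloud(c)
near=np.hypot(w[...,0]-.555,w[...,1]-.02)<.07
for zl,zh in [(.068,.075),(.135,.15),(.17,.21)]:
    p=w[near&(w[...,2]>zl)&(w[...,2]<zh)]
    if len(p)>5: print(zl,len(p),p.min(0).round(4),p.max(0).round(4),np.median(p,0).round(4),circ(p))
p=w[near&(w[...,2]>.198)&(w[...,2]<.215)];q=np.linalg.lstsq(np.c_[p[:,:2],np.ones(len(p))],p[:,2],rcond=None)[0];print(q)
c=grab('scene'); save(c['frame'],'c18.png',1.5)
E
```

```text
24.475 [0.55632701 0.01948995 0.22697021] 0.3751036414837903 [ 0.28190001  0.10533724 -1.12076412] 0.0034026292474720185
0.068 595 [ 0.5077 -0.0289  0.068 ] [0.5993 0.0666 0.075 ] [0.5447 0.0084 0.0709] (array([0.5558, 0.022 , 0.0369]), np.float64(0.006))
0.135 18 [0.5466 0.0122 0.1351] [0.5572 0.0217 0.1431] [0.5506 0.0142 0.1385] (array([0.5543, 0.0204, 0.0076]), np.float64(0.0008))
0.17 1123 [ 0.5004 -0.0345  0.1792] [0.6071 0.0725 0.2097] [ 0.5358 -0.0021  0.2012] (array([0.5494, 0.0155, 0.0435]), np.float64(0.0054))
[0.00803098 0.01011508 0.19795985]
```

View pics/s18.png

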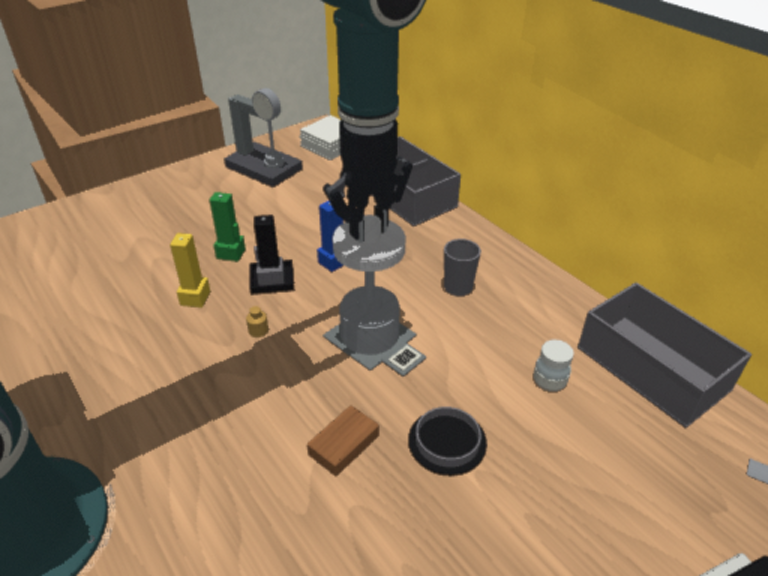

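View pics/c18.png

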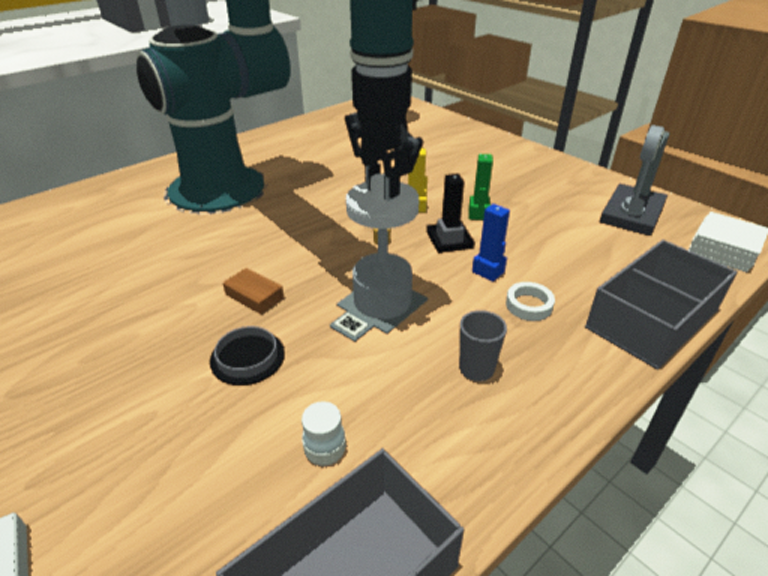

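```bash
python3 - <<'E'
from h import *
print(finish_job()); s=monitor.read_state(); print(s['time'],s['tool_pos'],s['width'])
E
```

```text
the job is handed in; nothing more can be done
None
the job is handed in; nothing more can be done
```

I carried out every step and handed the job in at about 24.5 s. The hand-in gave no verdict, so success rests on my own last checks below.

- **Scanner:** I held it still and upright over the label for about 1.3 s, with its window about 54 mm above the label and within about 2 mm of its centre. It then went back in its tray; the wrist camera measured it about 2 mm from the tray's centre.
- **Lid set:** I carried it by the stem and lowered it until the wrist force showed contact. After release, the stem top measured 0.144 m (expected 0.144), the outer lid's top face was level, and the stem was within about 1 mm of the canister's centre.
- **Outer lid:** I lifted it alone by its collar. At the end it was held still and level (about 0.01 rad) with its lower edge at about 0.18 m, roughly 35 mm above the stem's top.
- **Everything else:** in the final pictures the inner lid was still seated on the canister. The other objects looked unmoved.

- **Disagreements:** the scene and side cameras differed from each other by up to 6 mm in x, so I relied on the wrist camera. The gripper also read 1 to 2.5 mm narrower than the objects it held. I saw no problem come from either.
- **Refused move:** my first move call was turned down for missing keys, and the arm did not move.

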